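# Set out the coat-hook job: nuts, hooks and torque setting

### The job

Set out the next coat-hook job. Stand the handled steel cup in the cradle under the gravity bin, pull the shutter fully open so that all the cap nuts drop into the cup, push it fully shut again before you take the cup away, and stand the cup with its nuts in the narrow bay of the job tray. Lay every forged hook that is on the bench side by side in the tray's wide bay, back plate flat on the floor of the tray, and turn the torque driver's sleeve to number 3; do not tip the cup over, and leave the other things on the bench where they are.

Things in the scene. Friction and masses are not known exactly. Their poses are not given: they have to be found in the camera images.
- gravity_bin: green gravity bin, fixed. Origin: on the bench under the outlet's centre; front at -x. The throat's walls are 27 mm from the axis, 91 to 222 mm up. Below: a cup cradle on a 6 mm base plate, centred on the origin: side rails (inner faces y = +-43 mm, flared mouth at x = -20 to -42), back stop at x = +42, all 36 mm high. Its ceiling (80 mm up) ends at x = -33: slide the cup in level along +x
- shutter (a joint): steel slide plate closing the bin's outlet, in m: 0 = fully shut, 0.052 = fully open; slides level to the bin's own -y, rubs with about 2 N and stays where it is left
- shutter_knob (a point): red upright round knob on the shutter's tongue, 18 mm across, 36 mm tall; when shut it stands 95 mm to the bin's -y of the outlet. This point: on its axis, 114 mm above the bench, 24 mm above the tongue it stands on (16 mm wide, along the bin's y) and 12 mm below the knob's top
- cup: steel cup with wooden handle: 76 mm across the rim, 68 mm the foot, 60 mm tall, floor 4 mm. Origin: centre of its underside, z up. The handle points level to its own -x: the wooden grip, 14 mm wide (y) and 18 mm tall, is centred 45 mm above the underside and runs from 48 to 128 mm out from the cup's axis. Grip it about 90 mm out. 180 g empty
- tray: shallow wooden job tray, 200 (x) x 340 (y) x 26 mm, fixed, floor 6 mm thick. Origin: centre of its underside. A low divider along x at y = +50 mm parts it: narrow cup bay at y = 53 to 162 mm, wide hook bay at y = -162 to 47 mm; both run from x = -92 to +92 mm
- sleeve (a joint): black knurled adjuster sleeve on top of the torque nut driver (blue handle, upright in a fixed stand, 228 mm tall), in rad: 0 = pointer at number 1; each number is one click of 0.5236 rad further, clockwise from above, up to 10 at 4.712; number 3 is 1.047. It clicks into a detent at each number (0.1 to 0.2 N m to turn) and stays there
- sleeve_grip (a point): on the sleeve's upright axis, 12 mm below its top. The sleeve is 36 mm across and 34 mm tall; its lower end, 22 mm below this point, sits on the numbered aluminium dial, 74 mm across. A white line on the sleeve points to the number on the dial
- hook1: forged black coat hook lying on its back plate (84 x 36 x 5 mm, long side along its x); some of the four may be absent. Origin: centre of the plate's underside. From there a round stem 10 mm thick rises straight up to 60 mm and then curls over to its own -x, reaching 39 mm out and 73 mm up at the top, all in the plane y = 0. 160 g
- hook2: forged black coat hook lying on its back plate (84 x 36 x 5 mm, long side along its x); some of the four may be absent. Origin: centre of the plate's underside. From there a round stem 10 mm thick rises straight up to 60 mm and then curls over to its own -x, reaching 39 mm out and 73 mm up at the top, all in the plane y = 0. 160 g
- hook3: forged black coat hook lying on its back plate (84 x 36 x 5 mm, long side along its x); some of the four may be absent. Origin: centre of the plate's underside. From there a round stem 10 mm thick rises straight up to 60 mm and then curls over to its own -x, reaching 39 mm out and 73 mm up at the top, all in the plane y = 0. 160 g
- hook4: forged black coat hook lying on its back plate (84 x 36 x 5 mm, long side along its x); some of the four may be absent. Origin: centre of the plate's underside. From there a round stem 10 mm thick rises straight up to 60 mm and then curls over to its own -x, reaching 39 mm out and 73 mm up at the top, all in the plane y = 0. 160 g
- nut1: brass domed cap nut, 18 mm across and 17 mm tall, 20 g; starts in the bin's throat above the shutter. Origin: centre of its flat face
- nut2: brass domed cap nut, 18 mm across and 17 mm tall, 20 g; starts in the bin's throat above the shutter. Origin: centre of its flat face
- nut3: brass domed cap nut, 18 mm across and 17 mm tall, 20 g; starts in the bin's throat above the shutter. Origin: centre of its flat face
- nut4: brass domed cap nut, 18 mm across and 17 mm tall, 20 g; starts in the bin's throat above the shutter. Origin: centre of its flat face
- nut5: brass domed cap nut, 18 mm across and 17 mm tall, 20 g; starts in the bin's throat above the shutter. Origin: centre of its flat face
- nut6: brass domed cap nut, 18 mm across and 17 mm tall, 20 g; starts in the bin's throat above the shutter. Origin: centre of its flat face
- whetstone: grey whetstone 110 x 45 x 22 mm, a bystander: not to be disturbed. Origin: middle of its underside
- chisel: chisel, 160 mm, dark wooden handle, a bystander: not to be disturbed. Origin: middle of its underside (tool along its x)
- wax_jar: amber glass jar, 64 mm across, 65 mm tall, steel lid, a bystander: not to be disturbed. Origin: middle of its underside
- wire_brush: wire brush, 200 mm, light wooden handle, a bystander: not to be disturbed. Origin: middle of its underside (tool along its x)

How it is judged (in metres and radians):
On the way, in this order (a step that is already met when the one before it is completed fails the run):
1. the cup stands in the cradle under the outlet, shutter shut (horizontal distance between cup and gravity_bin below 0.012 m and angle between cup's own z axis and vertical below 0.12 rad and height (world z) of cup below 0.018 m and value of joint shutter below 0.006 m), for 0.2 s.
2. the shutter is fully open above the cup in the cradle (horizontal distance between cup and gravity_bin below 0.012 m and angle between cup's own z axis and vertical below 0.12 rad and height (world z) of cup below 0.018 m and value of joint shutter above 0.044 m), for 0.1 s.
3. all nuts are in the cup, still in the cradle, and the shutter is fully shut (all of step 1 and z of nut1 in the frame of cup between -0.005 and 0.058 m and horizontal distance between each of nut1, nut2, nut3, nut4, nut5, nut6 and cup below 0.042 m and z of nut2 in the frame of cup between -0.005 and 0.058 m and z of nut3 in the frame of cup between -0.005 and 0.058 m and z of nut4 in the frame of cup between -0.005 and 0.058 m and z of nut5 in the frame of cup between -0.005 and 0.058 m and z of nut6 in the frame of cup between -0.005 and 0.058 m), for 0.2 s.
At the end, for the whole second after the job is handed in: Shutter shut (6 mm); all nuts in the cup; cup upright (7 deg) and still on the floor of the narrow bay, its axis 22 mm inside the bay's sides; every hook present at rest, plate flat (3 deg) on the floor of the wide bay; sleeve within 0.13 rad of number 3 (value of joint shutter below 0.006 m and z of nut1 in the frame of cup between -0.005 and 0.058 m and horizontal distance between each of nut1, nut2, nut3, nut4, nut5, nut6 and cup below 0.042 m and z of nut2 in the frame of cup between -0.005 and 0.058 m and z of nut3 in the frame of cup between -0.005 and 0.058 m and z of nut4 in the frame of cup between -0.005 and 0.058 m and z of nut5 in the frame of cup between -0.005 and 0.058 m and z of nut6 in the frame of cup between -0.005 and 0.058 m and y of cup in the frame of tray between 0.075 and 0.15 m and x of cup in the frame of tray between -0.075 and 0.075 m and angle between cup's own z axis and vertical below 0.12 rad and z of cup in the frame of tray below 0.012 m and linear speed of each of cup, hook1, hook2, hook3, hook4 below 0.03 m/s and x of hook1 in the frame of tray between -0.09 and 0.09 m and y of hook1 in the frame of tray between -0.158 and 0.045 m and z of each of hook1, hook2, hook3, hook4 in the frame of tray below 0.009 m and angle between each of hook1, hook2, hook3, hook4's own z axis and vertical below 0.05 rad and x of hook2 in the frame of tray between -0.09 and 0.09 m and y of hook2 in the frame of tray between -0.158 and 0.045 m and x of hook3 in the frame of tray between -0.09 and 0.09 m and y of hook3 in the frame of tray between -0.158 and 0.045 m and x of hook4 in the frame of tray between -0.09 and 0.09 m and y of hook4 in the frame of tray between -0.158 and 0.045 m and value of joint sleeve between 0.917 and 1.177 rad); the robot touches nothing.
It fails at once if a bystander (whetstone, chisel, jar or brush) is moved by more than 30 mm (distance of any of whetstone, chisel, wax_jar, wire_brush from where it was at the start of the episode above 0.03 m).
It fails at once if the cup is tipped over (more than 45 degrees) (angle between cup's own z axis and vertical above 0.785 rad).
Of hook1, hook2, hook3, hook4 only 2 to 4 are there at a start; the rules pass over those that are not, and their reading is None.
At some moment in a run one of hook1, hook2, hook3, hook4 may be knocked a few centimetres aside while the robot is not near it.
It also fails if it takes over 210 s, if anything falls off the work surface, if the arm or the gripper's body presses on something with over 40 N, if the wrist force passes 120 N, or if a joint passes its speed limit or range.

### The arm

A 6-joint arm with a two-finger parallel gripper is mounted at the origin on the work surface. World frame = base frame: x ahead of the robot, y to its left, z up, the work surface at z = 0. Lengths are in mm, angles in rad, forces in N, time in s.
With the tool pointing down it reaches from about 250 to 800 mm from the base axis. Payload 8.5 kg.
Tool frame: the origin (TCP) lies midway between the tips of the shut fingers; the grasp point (between the pads) lies 19 mm behind it; z points along the fingers, x is the direction in which the jaws open and shut, and the axes are right-handed (so a half turn about z gives the same grasp; the last joint's range is limited). The gripper opens to 85 mm and grips with 20 to 120 N. Pads are 22 mm wide; open, the fingers measure 114 mm over their backs; the gripper's body (76 mm by 85 mm) begins 54 mm behind the grasp point. The pads swing forward as they close: fully open they stand 13 mm farther back than shut.
Start: joints at [0, 0.238, -0.013, 1.319, 0, 1.571], TCP at [524.956, -0, 231.276] pointing down, gripper open.
Joint ranges: [-2.66, 2.66], [-1.03, 1.9], [-1.14, 1.46], [-1.82, 2.27], [-1.45, 1.34], [-3.14, 3.14]. Speed limits (rad/s): [2.22, 2.22, 2.79, 3.14, 3.14, 3.14].

### API

Orientations are given as a rotation vector (axis times angle).
In Python, from bench import read_state, imaging, job_done gives the robot as it stands.
- The arm moves only by the tool play_rows, never from a script. Its argument "increments" is a list of rows, each a list of 3 entries, a list of its own where there are three numbers: the shift along the world's x, y, z in m, then the turn, a rotation vector about the world's x, y, z in degrees, then the closure, from -1 (fully open) to 1 (shut). A call has 1 to 12 rows; each row shifts and turns the commanded pose from where the row before left it; what a row does not reach is not made up. A row lasts 1/12 s, in which the tool goes at most 41.7 mm and 7.16 degrees, less where a joint would pass 70% of its speed; a pose out of reach is approached as far as the arm can. A call with a gripper value outside its range is refused whole. The fingers move at their own pace and stop on an object; "force" is the grip in N (left out, the last holds). Time passes only in rows, so rows that do not move let the fingers close. It gives the time, the measured TCP pose, the force and the opening at its end, in the units of the state.
- read_state(): the state, without advancing time (a new reading comes with each control period).
- imaging.camera(name): name is "scene" or "side" or "wrist"; returns a dict with "img" (420x560x3 uint8, red, green, blue), "mtx" (3x3 intrinsics, pixels), "k1" (the pictures are not rectified: a ray, as slopes to the right and down, at radius r is drawn at 1 + k1 r^2 times it, then the intrinsics apply), "R" (3x3) and "t" (3): a world point X has camera coordinates R X + t. Camera axes: x right, y down, z forward; pixel columns grow to the right and rows downward; lengths in mm; the calibration is good to about 2 mm. A picture is of the moment at which its call begins. There is no depth.
- job_done(): hands the job in, once; it reports no verdict.
The state is a dict: "time_s": time; "joints": joint angles; "qd": joint speeds; "joint_efforts": joint torques, N m; "ee_pos": TCP position; "eef_rot": TCP orientation; "force": force on the tool from outside, world axes, zero at the start; "ft_torque": the same for the moment, N m; "opening": opening from 0.0 (shut) to 1.0 (fully open).
Only numpy, scipy, OpenCV 4.12 (cv2) and the standard library are available. Lean on these libraries where they do the work, as an engineer would, in place of code of your own. Each camera call takes 0.05 s, during which the arm holds its last target. There are 200 camera calls.

## Working session

There is one attempt and no reset: what is moved stays moved. The work goes in short steps, Python scripts to look and compute and a tool call to move; the robot and the scene stay as the last step left them, time stands still between calls to the robot, and variables do not carry over. Pictures are saved under pics/ and viewed, about 12 in all and at most 16, crops included, and the job is handed in when it is done.

Besides the shell and the picture viewer there is one more tool, called after "Request:" as a command line: name --argument value ..., lists and objects as JSON in quotes. play_rows: Moves the arm, as the interface text tells. Its arguments: {"type":"object","properties":{"increments":{"type":"array","items":{"type":"array"}},"force":{"type":"number"}},"required":["increments"]}

```bash
ls; mkdir -p pics
cat > h.py <<'E'
import numpy as np, cv2
from bench import read_state, imaging, job_done
def cam(n,save=None):
    c=imaging.camera(n)
    c={k:(np.array(v) if k!='k1' else v) for k,v in c.items()}
    if save: cv2.imwrite(f'pics/{save}.png',c['img'][:,:,::-1])
    return c
def proj(c,P):
    P=np.atleast_2d(P).astype(float); q=P@c['R'].T+c['t'].ravel()
    s=q[:,:2]/q[:,2:]; r2=(s**2).sum(1,keepdims=True); s=s*(1+c['k1']*r2)
    return s@c['mtx'][:2,:2].T+c['mtx'][:2,2]
def ray(c,uv):
    uv=np.atleast_2d(uv).astype(float)
    d=(uv-c['mtx'][:2,2])/np.array([c['mtx'][0,0],c['mtx'][1,1]]); s=d.copy()
    for _ in range(30): s=d/(1+c['k1']*(s**2).sum(1,keepdims=True))
    v=np.c_[s,np.ones(len(s))]@c['R']; o=-c['R'].T@c['t'].ravel()
    return o,v
def at(c,uv,z):
    o,v=ray(c,uv); return o+v*((z-o[2])/v[:,2:])
E
cat > a.py <<'E'
from h import *
for n in ['scene','side','wrist']:
    c=cam(n,n+'0'); print(n,c['mtx'][0,0],c['k1'],(-c['R'].T@c['t'].ravel()).round(),c['R'].round(2).tolist())
    np.save(n+'0.npy',c,allow_pickle=True)
print(read_state())
E
python3 a.py
```

```text
pics
scene 524.1047657578391 0.06250722218229185 [1476.   32. 1125.] [[-0.01, 1.0, -0.0], [0.72, 0.0, -0.69], [-0.69, -0.01, -0.72]]
side 392.5386892717691 -0.01186196248837958 [ 469. -794.  999.] [[1.0, -0.06, -0.01], [-0.05, -0.73, -0.68], [0.03, 0.68, -0.73]]
wrist 365.88897398739914 -0.03783957867897556 [524.  84. 374.] [[1.0, -0.0, -0.0], [-0.0, -0.95, 0.32], [-0.0, -0.32, -0.95]]
{'time_s': 0.15, 'joints': array([ 2.42522143e-07,  2.38682186e-01, -1.40425835e-02,  1.31920830e+00,
        1.44666699e-05,  1.57077765e+00]), 'qd': array([-0.00043607, -0.00072167,  0.00416306, -0.00050092, -0.0009907 ,
       -0.00139009]), 'joint_efforts': array([-5.83120764e-04, -5.39078343e+01,  3.46597445e+01,  1.44879267e-02,
       -3.84108148e-05, -6.07092011e-05]), 'ee_pos': array([5.24687078e+02, 4.56562257e-03, 2.30811756e+02]), 'eef_rot': array([-3.14157767e+00, -2.97062026e-05,  1.78558232e-03]), 'force': array([ 0.39380873,  0.09645218, -0.98664371]), 'ft_torque': array([ 0.04204856, -0.02452382,  0.01106117]), 'opening': 0.9995262612284148}
```

View pics/scene0.png

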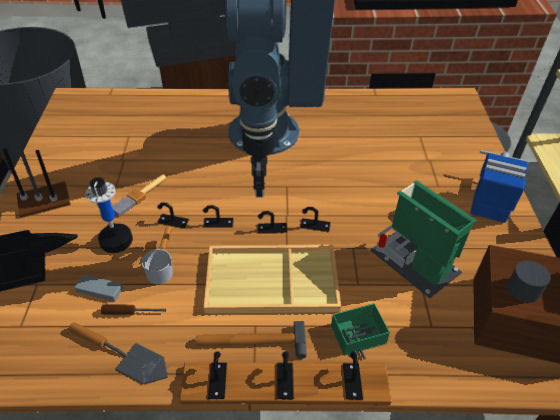

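View pics/side0.png

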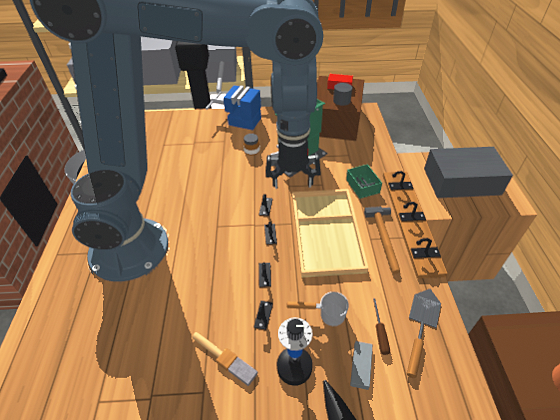

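The scene picture shows four hooks (172,216), (218,217), (271,222) and (315,219). It also shows the cup at (158,266), the driver at (105,200), the tray at (272,278) and the bin at (430,240) with the red knob at (383,240). The wax jar is at (251,143) in the side picture.

Run:
```python
import cv2
a=cv2.imread('pics/scene0.png')
cv2.imwrite('pics/c1.png',cv2.resize(a[170:320,80:345],None,fx=3,fy=3,interpolation=cv2.INTER_CUBIC))
cv2.imwrite('pics/c2.png',cv2.resize(a[170:300,340:490],None,fx=4,fy=4,interpolation=cv2.INTER_CUBIC))
b=cv2.imread('pics/side0.png')
cv2.imwrite('pics/c3.png',cv2.resize(b[170:390,190:440],None,fx=2.7,fy=2.7,interpolation=cv2.INTER_CUBIC))
```

```text
(no output)
```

View pics/c1.png

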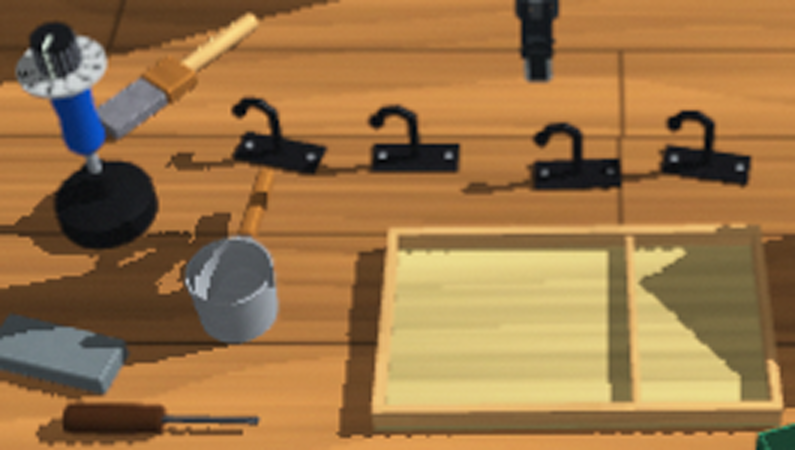

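View pics/c2.png

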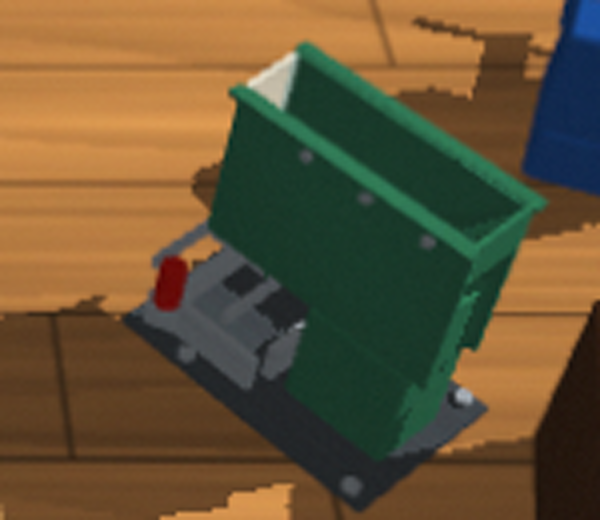

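View pics/c3.png

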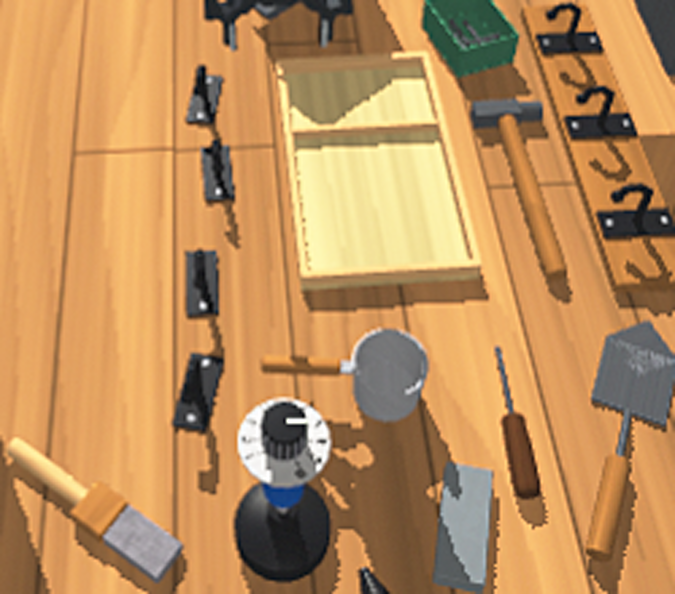

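c1 shows four hooks, all with their curls to the left (-y), and the cup with its handle pointing up-left to the robot. c2 shows the red knob at scene pixel (382.8,241) and the cradle parts at its left. c3 shows the driver pointer and the cup from the side. Now numbers.

```bash
cat > b.py <<'E'
from h import *
S=np.load('scene0.npy',allow_pickle=True).item(); D=np.load('side0.npy',allow_pickle=True).item()
c1=lambda p:(np.array(p)/3+[80,170]); c2=lambda p:np.array(p)/4+[340,170]; c3=lambda p:np.array(p)/2.7+[190,170]
print('tray top corners z26',at(S,c1([[390,228],[762,226],[782,410],[374,412]]),26).round(0).tolist())
print('tray side',at(D,c3([[276,58],[422,54],[480,270],[304,280]]),26).round(0).tolist())
print('knob z108',at(S,c2([171,284]),108).round(0))
print('base corners z6',at(S,c2([[122,318],[365,512],[488,405]]),6).round(0).tolist())
print('hopper rim z222',at(S,c2([[235,90],[472,258],[546,203],[303,45]]),222).round(0).tolist())
print('cup rim scene',at(S,c1([[186,270],[276,270],[232,238],[232,305]]),60).round(0).tolist())
print('cup rim side',at(D,c3([[352,365],[427,365],[390,330],[390,402]]),60).round(0).tolist())
print('handle end scene/side',at(S,c1([266,172]),47).round(0),at(D,c3([263,362]),47).round(0), at(D,c3([340,367]),47).round(0))
for n,p in zip('1234',[[[237,152],[326,158]],[[372,160],[459,160]],[[535,178],[621,175]],[[663,160],[749,172]]]):
    print('hook',n,'plate ends mid z3',at(S,c1(p),3).round(0).tolist())
for n,p in zip('1234',[[198,392],[201,284],[218,175],[204,100]]):
    print('hook side',n,at(D,c3(p),5).round(0).tolist())
print('dial centre scene',c1([62,66]),'side',c3([284,440]))
E
python3 b.py
```

```text
tray top corners z26 [[543.0, -140.0, 26.0], [539.0, 201.0, 26.0], [738.0, 201.0, 26.0], [742.0, -136.0, 26.0]]
tray side [[539.0, 199.0, 26.0], [731.0, 194.0, 26.0], [740.0, -147.0, 26.0], [546.0, -148.0, 26.0]]
knob z108 [[594. 313. 108.]]
base corners z6 [[537.0, 303.0, 6.0], [697.0, 436.0, 6.0], [610.0, 535.0, 6.0]]
hopper rim z222 [[534.0, 344.0, 222.0], [672.0, 455.0, 222.0], [629.0, 508.0, 222.0], [493.0, 393.0, 222.0]]
cup rim scene [[620.0, -306.0, 60.0], [620.0, -229.0, 60.0], [584.0, -272.0, 60.0], [657.0, -261.0, 60.0]]
cup rim side [[582.0, -273.0, 60.0], [656.0, -277.0, 60.0], [625.0, -236.0, 60.0], [614.0, -315.0, 60.0]]
handle end scene/side [[ 493. -257.   47.]] [[ 495. -257.   47.]] [[ 572. -267.   47.]]
hook 1 plate ends mid z3 [[427.0, -301.0, 3.0], [434.0, -213.0, 3.0]]
hook 2 plate ends mid z3 [[437.0, -168.0, 3.0], [437.0, -84.0, 3.0]]
hook 3 plate ends mid z3 [[460.0, -9.0, 3.0], [456.0, 74.0, 3.0]]
hook 4 plate ends mid z3 [[436.0, 115.0, 3.0], [451.0, 197.0, 3.0]]
hook side 1 [[428.0, -263.0, 5.0]]
hook side 2 [[433.0, -132.0, 5.0]]
hook side 3 [[457.0, 23.0, 5.0]]
hook side 4 [[443.0, 149.0, 5.0]]
dial centre scene [100.66666667 192.        ] side [295.18518519 332.96296296]
```

Run:
```python
from h import *
S=np.load('scene0.npy',allow_pickle=True).item(); D=np.load('side0.npy',allow_pickle=True).item()
# triangulate sleeve top centre: dial disk
def tri(u,v):
    o1,d1=ray(S,u);o2,d2=ray(D,v);A=[];b=[]
    M=np.zeros((3,3));r=np.zeros(3)
    for o,d in((o1,d1[0]),(o2,d2[0])):
        d=d/np.linalg.norm(d);P=np.eye(3)-np.outer(d,d);M+=P;r+=P@o
    return np.linalg.solve(M,r)
c1=lambda p:(np.array(p)/3+[80,170]);c3=lambda p:np.array(p)/2.7+[190,170]
print('dial',tri(c1([62,66]),c3([284,441])),'sleeve top',tri(c1([54,40]),c3([285,418])))
print('base foot', tri(c1([106,195]),c3([281,528])))
```

```text
dial [ 503.34185182 -409.34194405  191.14671245] sleeve top [ 504.85122922 -406.95382413  223.86270038]
base foot [ 500.60398284 -410.95941263   20.14454022]
```

Request:
play_rows --increments '[[[0,0.02,0.02],[0,0,7],-1],[[0,0.02,0.02],[0,0,7],-1],[[0,0.02,0.02],[0,0,7],-1],[[0,0.02,0.02],[0,0,7],-1],[[0,0.02,0.02],[0,0,7],-1],[[0,0.02,0],[0,0,7],-1],[[0,0,0],[0,0,7],-1],[[0,0,0],[0,0,7],-1],[[0,0,0],[0,0,7],-1],[[0,0,0],[0,0,7],-1],[[0,0,0],[0,0,7],-1],[[0,0,0],[0,0,7],-1]]'

```text
time_s: 1.15
ee_pos: [524.8, 120.0, 331.0]
eef_rot: [-2.328, -2.109, 0.001]
force: [0.1, -0.5, -0.5]
opening: 1.004
```

Run:
```python
from h import *
c=cam('wrist','w1');np.save('w1.npy',c,allow_pickle=True);print(read_state()['joints'].round(2))
print((-c['R'].T@c['t'].ravel()).round())
c=cam('side');cv2.imwrite('pics/s1.png',c['img'][:,:,::-1])
```

```text
[ 0.22  0.25  0.26  1.58 -0.    0.31]
[442. 129. 474.]
```

View pics/w1.png

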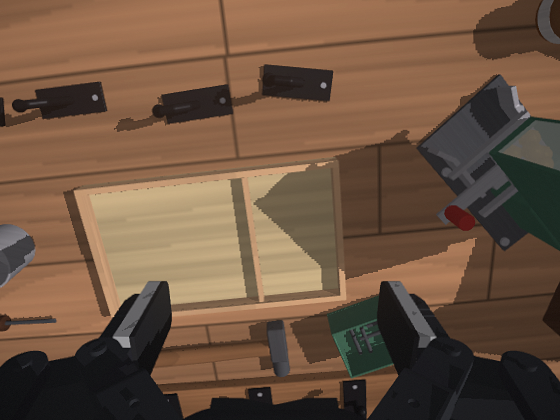

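w1 shows the bin's cradle mouth facing the robot, with its base plate corners at (420,150) and (505,250) and the knob at (458,218). Hooks 2–4 are at (70,100), (197,104) and (297,83). I'll overlay a bin model on it to check the pose.

```bash
cat > ov.py <<'E'
from h import *
import sys
W=np.load('w1.npy',allow_pickle=True).item();S=np.load('scene0.npy',allow_pickle=True).item()
print('knob w1',at(W,[458,218],108).round(1),'corners',at(W,[[420,150],[505,250],[500,75]],6).round().tolist())
def red(c):
    a=c['img'].astype(int);m=(a[...,0]>90)&(a[...,1]<40)&(a[...,2]<40)
    n,l,s,ce=cv2.connectedComponentsWithStats(m.astype(np.uint8));i=1+np.argmax([s[k,4] if (ce[k][0]>350) else 0 for k in range(1,n)]);return ce[i],s[i]
a,b=red(W),red(S);print(a,b)
from scipy.optimize import least_squares
f=least_squares(lambda p:np.r_[proj(W,p)[0]-a[0],proj(S,p)[0]-b[0]],[594,313,108]);print('tri knob',f.x.round(1),f.fun.round(1))
x0,y0,yaw=[float(v) for v in sys.argv[1:4]]
ys=np.radians(yaw);X=np.array([np.cos(ys),np.sin(ys),0]);Y=np.array([-X[1],X[0],0])
def w(p): p=np.atleast_2d(p);return np.array([x0,y0,0])+p[:,:1]*X+p[:,1:2]*Y+p[:,2:]*[0,0,1]
segs=[]
for s in(-1,1): segs+=[[(-20,43*s,36),(42,43*s,36)],[(-20,43*s,6),(42,43*s,6)]]
segs+=[[(42,-43,36),(42,43,36)],[(0,-95,90),(0,-95,126)],[(-33,-43,80),(-33,43,80)],[(-8,-95,90),(-8,-50,90)],[(8,-95,90),(8,-50,90)]]
def draw(c,box,f,fn):
    u0,v0,u1,v1=box;im=cv2.resize(c['img'][v0:v1,u0:u1,::-1],None,fx=f,fy=f,interpolation=cv2.INTER_CUBIC)
    for s in segs:
        p=((proj(c,w(s))-[u0,v0]+.5)*f).round().astype(int);cv2.line(im,tuple(map(int,p[0])),tuple(map(int,p[1])),(0,255,255),1)
    return im
A=draw(W,(390,60,560,270),2.7,'');B=draw(S,(360,200,480,300),2.7,'')
im=np.zeros((600,800,3),np.uint8);im[:A.shape[0],:A.shape[1]]=A;im[:B.shape[0],470:470+B.shape[1]]=B[:, :330]
cv2.imwrite('pics/'+sys.argv[4],im)
E
python3 ov.py 533 386 39.8 ov1.png
```

```text
knob w1 [[594.4 312.3 108. ]] corners [[538.0, 308.0, 6.0], [693.0, 435.0, 6.0], [454.0, 405.0, 6.0]]
(array([463.5, 217.5]), array([463, 217,   2,   2,   2], dtype=int32)) (array([382.18292683, 240.46341463]), array([379, 234,   8,  14,  82], dtype=int32))
tri knob [593.  315.6 111.6] [-0.7  0.1  1.6 -0.7]
```

View pics/ov1.png

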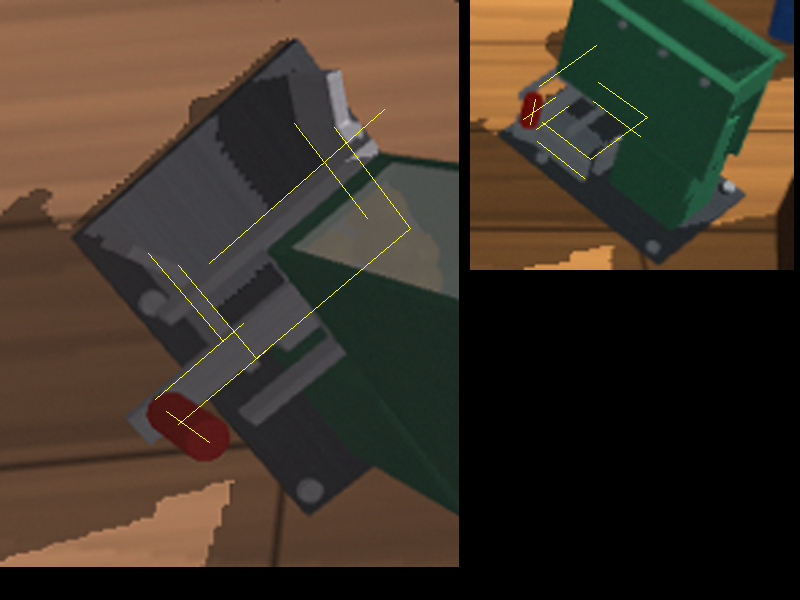

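The overlay matches: the bin outlet is about (533,386), yaw 40°, and the knob about (593.5,314). Going over the cup handle next, to refine it with the wrist camera.

Request:
play_rows --increments '[[[0,-0.032,-0.005],[0,0,0],-1],[[0,-0.032,-0.01],[0,0,0],-1],[[0,-0.032,-0.01],[0,0,0],-1],[[0,-0.032,-0.01],[0,0,0],-1],[[0,-0.032,-0.01],[0,0,0],-1],[[0,-0.032,-0.01],[0,0,0],-1],[[0,-0.032,-0.01],[0,0,0],-1],[[0,-0.032,-0.01],[0,0,0],-1],[[0,-0.032,-0.01],[0,0,0],-1],[[0,-0.032,-0.01],[0,0,0],-1],[[0,-0.032,-0.01],[0,0,0],-1],[[0,-0.029,0],[0,0,0],-1]]'

```text
time_s: 2.25
ee_pos: [523.8, -262.6, 224.1]
eef_rot: [-2.339, -2.094, 0.002]
force: [0.7, 0.4, -0.0]
opening: 1.002
```

Run:
```python
from h import *
c=cam('wrist','w2');np.save('w2.npy',c,allow_pickle=True);s=read_state();print(s['ee_pos'],s['eef_rot'])
```

```text
[ 524.18181006 -266.93602363  224.55269979] [-2.34275774 -2.09293685  0.00379266]
```

View pics/w2.png

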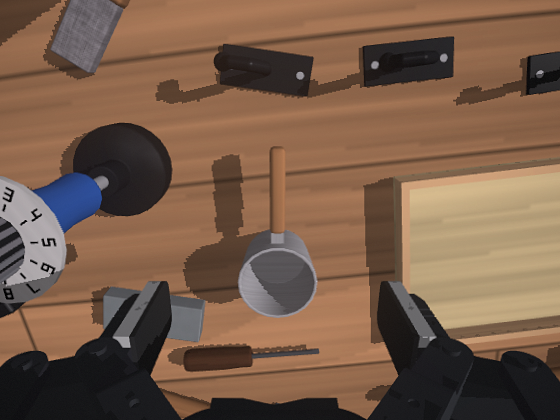

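w2 shows the cup handle from (277,148) to (278,236), the rim centred at (278,274), and hooks 1 and 2 at (265,70) and (407,62). Part of the driver's dial is in view with its digits readable.

Run:
```python
from h import *
c=np.load('w2.npy',allow_pickle=True).item()
print('cup rim',at(c,[[239,278],[317,278],[278,232],[278,317]],60).round(1).tolist())
print('handle end bottom/top, root',at(c,[[277,148],[277,150],[278,233]],47).round(1).tolist())
w=np.load('w1.npy',allow_pickle=True).item()
print('h1',at(c,[[220,62],[312,78]],4).round(0).tolist(),'h2',at(c,[[361,66],[454,58]],4).round(0).tolist())
for p in([[36,103],[105,96]],[[164,108],[231,100]],[[262,79],[332,87]]):
    q=at(w,p,4);print(q.round().tolist(),q.mean(0).round())
print('tray', at(w,[[77,190],[339,161],[345,297],[110,315]],26).round().tolist())
```

```text
cup rim [[608.4, -304.8, 60.0], [616.6, -231.4, 60.0], [565.7, -263.1, 60.0], [655.8, -272.8, 60.0]]
handle end bottom/top, root [[492.1, -255.8, 47.0], [493.9, -256.0, 47.0], [572.0, -263.6, 47.0]]
h1 [[414.0, -300.0, 4.0], [437.0, -216.0, 4.0]] h2 [[431.0, -170.0, 4.0], [433.0, -83.0, 4.0]]
[[430.0, -171.0, 4.0], [432.0, -81.0, 4.0]] [ 431. -126.    4.]
[[454.0, -10.0, 4.0], [453.0, 74.0, 4.0]] [453.  32.   4.]
[[432.0, 115.0, 4.0], [450.0, 199.0, 4.0]] [441. 157.   4.]
tray [[541.0, -136.0, 26.0], [538.0, 200.0, 26.0], [733.0, 200.0, 26.0], [730.0, -139.0, 26.0]]
```

Request:
play_rows --increments '[[[0.006,0.001,-0.009],[0,0,0],-1],[[0,0,-0.02],[0,0,0],-1],[[0,0,-0.02],[0,0,0],-1],[[0,0,-0.02],[0,0,0],-1],[[0,0,-0.02],[0,0,0],-1],[[0,0,-0.02],[0,0,0],-1],[[0,0,-0.02],[0,0,0],-1],[[0,0,-0.02],[0,0,0],-1],[[0,0,-0.02],[0,0,0],-1],[[0,0,-0.015],[0,0,0],-1],[[0,0,-0.015],[0,0,0],-1],[[0,0,0],[0,0,0],-1]]'

```text
time_s: 3.3
ee_pos: [529.4, -258.1, 24.1]
eef_rot: [-2.334, -2.096, 0.003]
force: [0.1, 0.5, -0.4]
opening: 0.997
```

Request:
play_rows --increments '[[[0,0,0],[0,0,0],1],[[0,0,0],[0,0,0],1],[[0,0,0],[0,0,0],1],[[0,0,0],[0,0,0],1],[[0,0,0],[0,0,0],1],[[0,0,0],[0,0,0],1],[[0,0,0],[0,0,0],1],[[0,0,0],[0,0,0],1],[[0,0,0.002],[0,0,0],1],[[0,0,0.004],[0,0,0],1],[[0,0,0.006],[0,0,0],1],[[0,0,0.008],[0,0,0],1]]' --force 100

```text
time_s: 4.3
ee_pos: [530.5, -259.8, 47.3]
eef_rot: [-2.334, -2.101, 0.001]
force: [0.1, 0.2, -2.0]
opening: 0.139
```

Request:
play_rows --increments '[[[0,0,0.02],[0,0,0],1],[[0,0,0.025],[0,0,0],1],[[0,0,0.025],[0,0,0],1],[[-0.004,0.01,0.022],[0,0,2],1],[[-0.007,0.018,0],[0,0,4],1],[[-0.007,0.024,0],[0,0,4],1],[[-0.007,0.027,0],[0,0,4],1],[[-0.007,0.027,0],[0,0,4],1],[[-0.007,0.027,0],[0,0,4],1],[[-0.007,0.027,0],[0,0,4],1],[[-0.007,0.027,0],[0,0,4],1],[[-0.007,0.027,0],[0,0,4],1]]'

```text
time_s: 5.3
ee_pos: [470.5, -44.8, 140.0]
eef_rot: [1.613, 2.695, 0.0]
force: [0.6, 0.3, -1.4]
opening: 0.139
```

Request:
play_rows --increments '[[[-0.007,0.027,0],[0,0,2],1],[[-0.007,0.027,0],[0,0,2],1],[[-0.007,0.027,0],[0,0,2],1],[[-0.007,0.027,0],[0,0,2],1],[[-0.007,0.027,0],[0,0,2],1],[[-0.007,0.027,0],[0,0,2],1],[[-0.007,0.027,0],[0,0,0],1],[[-0.007,0.027,0],[0,0,0],1],[[-0.007,0.027,0],[0,0,0],1],[[-0.007,0.027,0],[0,0,0],1],[[-0.006,0.026,0],[0,0,0],1],[[0,0.02,0],[0,0,0],1]]'

```text
time_s: 6.3
ee_pos: [393.8, 271.8, 140.0]
eef_rot: [-1.326, -2.848, -0.001]
force: [0.1, 0.5, -1.5]
opening: 0.144
```

Run:
```python
from h import *
c=cam('scene','s2');np.save('s2.npy',c,allow_pickle=True);s=read_state();print(s['ee_pos'],s['eef_rot'],s['joints'].round(2))
cv2.imwrite('pics/s2c.png',cv2.resize(c['img'][90:300,200:480,::-1],None,fx=2.8,fy=2.8,interpolation=cv2.INTER_CUBIC))
```

```text
[394.94828773 274.57097779 140.09700018] [1.32451853 2.84871139 0.00470554] [ 0.61  0.21 -0.29  1.07  0.   -0.09]
```

View pics/s2c.png

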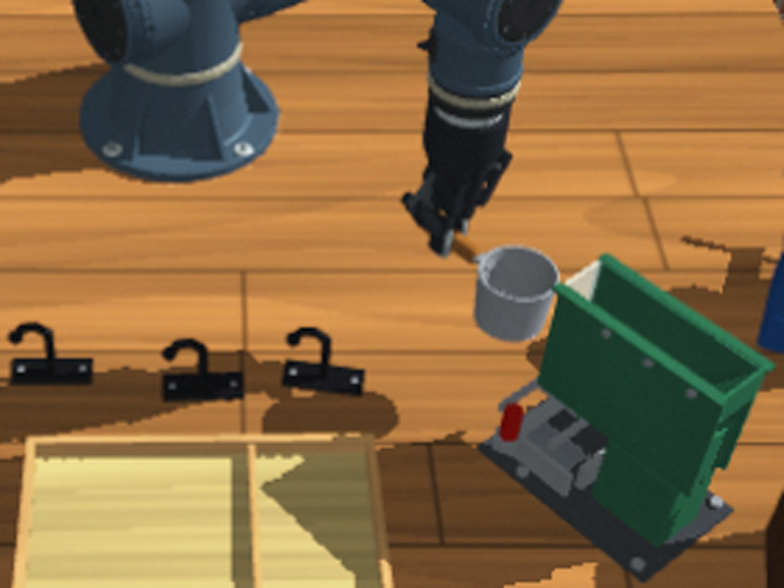

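Request:
play_rows --increments '[[[0,0,-0.015],[0,0,0],1],[[0,0,-0.02],[0,0,0],1],[[0,0,-0.02],[0,0,0],1],[[0,0,-0.02],[0,0,0],1],[[0,0,-0.015],[0,0,0],1],[[0,0,-0.01],[0,0,0],1],[[0,0,-0.003],[0,0,0],1],[[0.004,0.0033,0],[0,0,0],1],[[0.004,0.0033,0],[0,0,0],1],[[0.004,0.0034,0],[0,0,0],1],[[0.004,0.0034,0],[0,0,0],1],[[0.004,0.0034,0],[0,0,0],1]]'

```text
time_s: 7.35
ee_pos: [416.0, 287.6, 36.9]
eef_rot: [1.327, 2.847, 0.002]
force: [-0.8, 0.6, -1.4]
opening: 0.144
```

Request:
play_rows --increments '[[[0.004,0.0034,0],[0,0,0],1],[[0.004,0.0034,0],[0,0,0],1],[[0.004,0.0034,0],[0,0,0],1],[[0.004,0.0034,0],[0,0,0],1],[[0.004,0.0033,0],[0,0,0],1],[[0.004,0.0033,0],[0,0,0],1],[[0.004,0.0033,0],[0,0,0],1],[[0.004,0.0033,0],[0,0,0],1],[[0.004,0.0033,0],[0,0,0],1],[[0.004,0.0033,0],[0,0,0],1],[[0.003,0.0025,0],[0,0,0],1],[[0.002,0.002,0],[0,0,0],1]]'

```text
time_s: 8.35
ee_pos: [460.4, 325.0, 36.3]
eef_rot: [1.328, 2.847, 0.0]
force: [-0.1, -0.4, -1.8]
opening: 0.144
```

Run:
```python
from h import *
c=cam('scene','s3');s=read_state();print(s['ee_pos'],s['force'])
d=cam('side')
im=np.zeros((600,800,3),np.uint8)
A=cv2.resize(c['img'][130:300,330:480,::-1],(530,600),interpolation=cv2.INTER_CUBIC);im[:,:530]=A
w=cam('wrist');B=cv2.resize(w['img'][:,:,::-1],(270,202));im[:202,530:]=B
B=cv2.resize(d['img'][80:220,230:370,::-1],(270,270));im[210:480,530:]=B
cv2.imwrite('pics/s3c.png',im)
```

```text
[460.66902374 325.33607926  36.25528319] [ 0.24099965 -0.00179703 -1.44637436]
```

View pics/s3c.png

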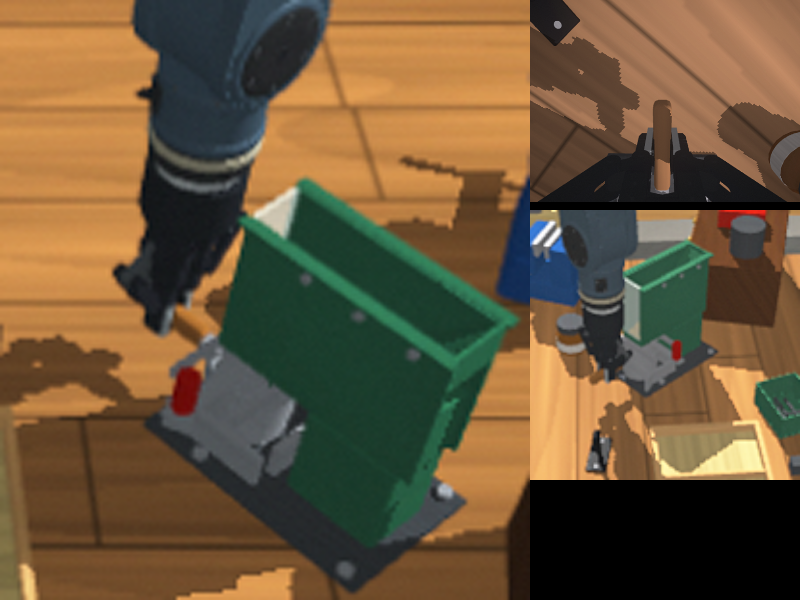

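s3c shows the cup inside the cradle, the gripper clear of the hopper, and the wax jar behind and to the side. Checking the jar's position before I open the gripper.

Run:
```python
from h import *
D=np.load('side0.npy',allow_pickle=True).item();print(at(D,[[251,136],[251,143]],65).round())
W=np.load('w1.npy',allow_pickle=True).item();print(at(W,[[548,15]],65).round())
```

```text
[[395. 482.  65.]
 [395. 437.  65.]]
[[397. 417.  65.]]
```

Request:
play_rows --increments '[[[0.002,0.0015,0],[0,0,0],1],[[0.002,0.0015,-0.001],[0,0,0],1],[[0,0,-0.0015],[0,0,0],1],[[0,0,-0.001],[0,0,0],1],[[0,0,0],[0,0,0],1],[[0,0,0],[0,0,0],0.2],[[0,0,0],[0,0,0],0.2],[[0,0,0],[0,0,0],0.2],[[0,0,0],[0,0,0],0.2],[[0,0,0],[0,0,0],0.2],[[0,0,0],[0,0,0],0.2],[[0,0,0],[0,0,0],0.2]]'

```text
time_s: 9.5
ee_pos: [464.0, 327.7, 32.7]
eef_rot: [1.328, 2.847, -0.0]
force: [0.7, 0.8, -0.1]
opening: 0.4
```

Request:
play_rows --increments '[[[0,0,0.01],[0,0,0],0.2],[[0,0,0.03],[0,0,0],0.2],[[0,0,0.04],[0,0,0],0.2],[[0,0,0.04],[0,0,0],0.2],[[0,0,0.03],[0,0,0],0.2],[[0.012,-0.014,0.01],[0,0,0],0.2],[[0.018,-0.021,0],[0,0,0],0.2],[[0.018,-0.021,0],[0,0,0],0.2],[[0.013,-0.016,0],[0,0,0],0.2],[[0.017,0.014,0],[0,0,0],0.2],[[0.024,0.02,0],[0,0,0],0.2],[[0.018,0.015,0],[0,0,0],0.2]]'

```text
time_s: 10.5
ee_pos: [585.5, 304.9, 194.0]
eef_rot: [1.329, 2.845, 0.002]
force: [0.3, 0.1, 0.5]
opening: 0.399
```

Request:
play_rows --increments '[[[0.01,0.0085,0],[0,0,0],0.2],[[0,0,-0.005],[0,0,0],0.2],[[0,0,-0.015],[0,0,0],0.2],[[0,0,-0.02],[0,0,0],0.2],[[0,0,-0.02],[0,0,0],0.2],[[0,0,-0.015],[0,0,0],0.2],[[0,0,-0.01],[0,0,0],0.2],[[0,0,-0.009],[0,0,0],0.2],[[0,0,0],[0,0,0],0.2],[[0,0,0],[0,0,0],0.2],[[0,0,0],[0,0,0],0.2],[[0,0,0],[0,0,0],0.2]]'

```text
time_s: 11.5
ee_pos: [594.5, 313.5, 99.9]
eef_rot: [1.327, 2.846, 0.002]
force: [-0.8, 0.9, 0.2]
opening: 0.403
```

Run:
```python
from h import *
c=cam('scene');s=read_state();print(s['ee_pos'],s['force'])
w=cam('wrist');d=cam('side')
im=np.zeros((600,800,3),np.uint8)
im[:300,:400]=cv2.resize(c['img'][150:300,320:520,::-1],(400,300),interpolation=cv2.INTER_CUBIC)
im[:300,400:]=cv2.resize(w['img'][:,:,::-1],(400,300));im[300:,:400]=cv2.resize(d['img'][80:200,230:390,::-1],(400,300),interpolation=cv2.INTER_CUBIC)
cv2.imwrite('pics/k1.png',im)
```

```text
[594.42013933 313.44559488  99.81310994] [-0.49355217  0.02080347  0.10155672]
```

View pics/k1.png

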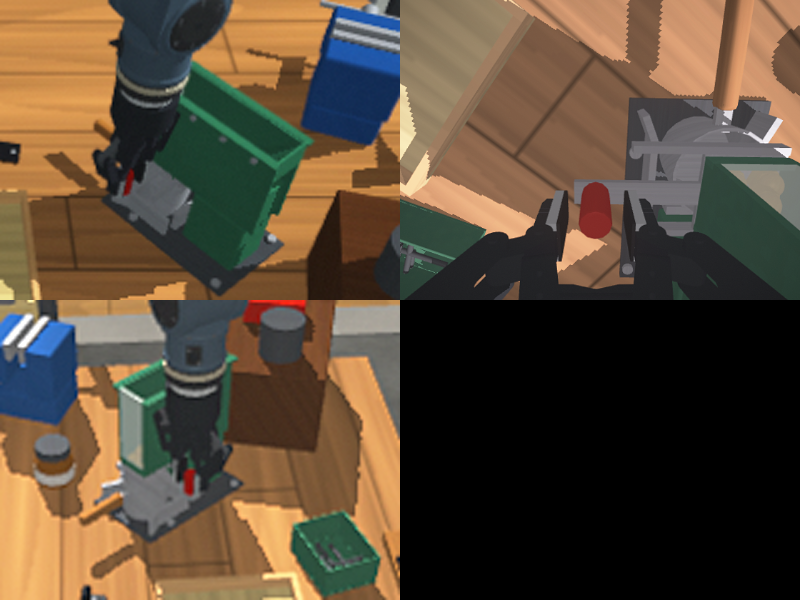

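k1's wrist view shows the knob between the pads, and the cup rim under the ceiling. Grip, pull open, wait, then push shut.

Request:
play_rows --increments '[[[0,0,0],[0,0,0],1],[[0,0,0],[0,0,0],1],[[0,0,0],[0,0,0],1],[[0,0,0],[0,0,0],1],[[0,0,0],[0,0,0],1],[[0.0016,-0.0019,0],[0,0,0],1],[[0.0048,-0.0057,0],[0,0,0],1],[[0.0064,-0.0077,0],[0,0,0],1],[[0.0064,-0.0077,0],[0,0,0],1],[[0.0064,-0.0077,0],[0,0,0],1],[[0.0048,-0.0057,0],[0,0,0],1],[[0.003,-0.0036,0],[0,0,0],1]]' --force 40

```text
time_s: 12.65
ee_pos: [627.1, 272.8, 99.1]
eef_rot: [-1.327, -2.846, 0.0]
force: [-4.1, -0.9, 6.2]
opening: 0.195
```

Run:
```python
from h import *
s=read_state();p=s['ee_pos'];print(p,s['force'],s['opening'],(p[0]-594.4)*.643-(p[1]-313.4)*.766)
```

```text
[627.12716294 272.77545609  99.11426337] [-4.07613462 -0.85987286  6.18629109] 0.1947662571508479 52.161966401761724
```

Request:
play_rows --increments '[[[0,0,0],[0,0,0],1],[[0,0,0],[0,0,0],1],[[0,0,0],[0,0,0],1],[[0,0,0],[0,0,0],1],[[0,0,0],[0,0,0],1],[[0,0,0],[0,0,0],1]]'

```text
time_s: 13.15
ee_pos: [627.2, 272.8, 99.2]
eef_rot: [1.328, 2.847, -0.001]
force: [-2.0, -3.4, 7.1]
opening: 0.197
```

Run:
```python
from h import *
s=read_state();p=s['ee_pos'];print(p,s['force'],s['opening'],(p[0]-594.4)*.643-(p[1]-313.4)*.766)
w=cam('wrist','k2')
cv2.imwrite('pics/k2c.png',cv2.resize(w['img'][60:330,250:560,::-1],None,fx=2.2,fy=2.2,interpolation=cv2.INTER_CUBIC))
```

```text
[627.15332551 272.83628287  99.1572902 ] [-1.97854366 -3.37768224  7.1433406 ] 0.1965304064503692 52.13219562062876
```

View pics/k2c.png

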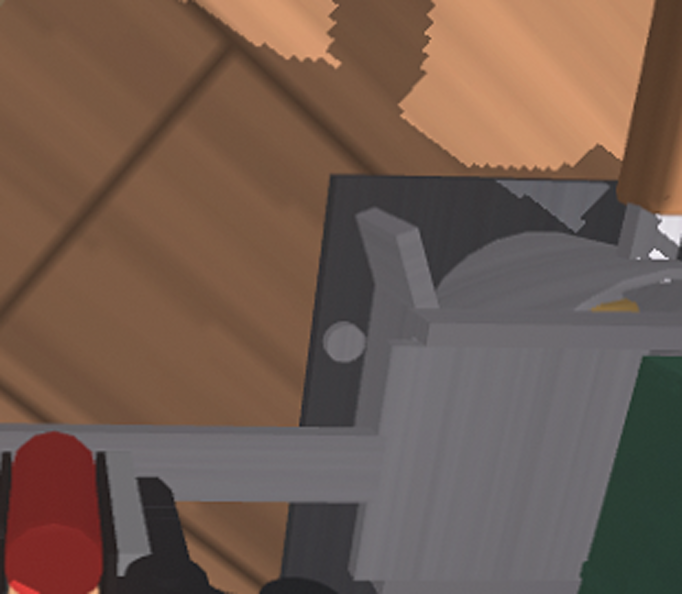

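The shutter is pulled 52 mm and brass shows in the cup. Waiting a little longer, then shutting.

Request:
play_rows --increments '[[[0,0,0],[0,0,0],1],[[0,0,0],[0,0,0],1],[[0,0,0],[0,0,0],1],[[0,0,0],[0,0,0],1],[[0,0,0],[0,0,0],1],[[0,0,0],[0,0,0],1],[[0,0,0],[0,0,0],1],[[0,0,0],[0,0,0],1],[[0,0,0],[0,0,0],1],[[0,0,0],[0,0,0],1],[[0,0,0],[0,0,0],1],[[0,0,0],[0,0,0],1]]'

```text
time_s: 14.2
ee_pos: [627.1, 272.8, 99.1]
eef_rot: [-1.328, -2.847, 0.001]
force: [-2.3, -3.4, 6.6]
opening: 0.192
```

Request:
play_rows --increments '[[[-0.0016,0.0019,0],[0,0,0],1],[[-0.0032,0.0038,0],[0,0,0],1],[[-0.0048,0.0057,0],[0,0,0],1],[[-0.0048,0.0057,0],[0,0,0],1],[[-0.0048,0.0057,0],[0,0,0],1],[[-0.0048,0.0057,0],[0,0,0],1],[[-0.0048,0.0057,0],[0,0,0],1],[[-0.0032,0.0038,0],[0,0,0],1],[[-0.002,0.0025,0],[0,0,0],1],[[0,0,0],[0,0,0],1],[[0,0,0],[0,0,0],1],[[0,0,0],[0,0,0],1]]'

```text
time_s: 15.2
ee_pos: [594.3, 313.0, 99.2]
eef_rot: [1.328, 2.845, -0.0]
force: [2.8, -5.0, 5.1]
opening: 0.196
```

Run:
```python
from h import *
s=read_state();p=s['ee_pos'];print(p,s['force'],s['opening'],(p[0]-594.4)*.643-(p[1]-313.4)*.766)
```

```text
[594.29899531 313.04199957  99.20699208] [ 2.78468746 -5.01441796  5.12107612] 0.19559390216593586 0.20928231353707827
```

Request:
play_rows --increments '[[[0,0,0],[0,0,0],0.2],[[0,0,0],[0,0,0],0.2],[[0,0,0],[0,0,0],0.2],[[0,0,0],[0,0,0],0.2],[[0,0,0.01],[0,0,0],0.2],[[0,0,0.024],[0,0,0],0.2],[[0,0,0.03],[0,0,0],0.2],[[0,0,0.03],[0,0,0],0.2],[[-0.0124,-0.0102,0],[0,0,0],0.2],[[-0.022,-0.019,0],[0,0,0],0.2],[[-0.022,-0.019,0],[0,0,0],0.2],[[-0.012,-0.01,0],[0,0,0],0.2]]'

```text
time_s: 16.2
ee_pos: [522.5, 254.4, 193.7]
eef_rot: [-1.327, -2.847, 0.0]
force: [-0.3, 0.2, 0.3]
opening: 0.398
```

Request:
play_rows --increments '[[[-0.013,0.0162,0],[0,0,0],0.2],[[-0.018,0.021,0],[0,0,0],0.2],[[-0.018,0.021,0],[0,0,0],0.2],[[-0.012,0.014,0],[0,0,0],0.2],[[0,0,-0.02],[0,0,0],0.2],[[0,0,-0.03],[0,0,0],0.2],[[0,0,-0.03],[0,0,0],0.2],[[0,0,-0.03],[0,0,0],0.2],[[0,0,-0.02],[0,0,0],0.2],[[0,0,-0.015],[0,0,0],0.2],[[0,0,-0.01],[0,0,0],0.2],[[0,0,-0.005],[0,0,0],0.2]]'

```text
time_s: 17.2
ee_pos: [463.4, 327.7, 32.0]
eef_rot: [-1.327, -2.847, 0.002]
force: [0.0, 0.8, -0.2]
opening: 0.401
```

Request:
play_rows --increments '[[[0,0,0],[0,0,0],1],[[0,0,0],[0,0,0],1],[[0,0,0],[0,0,0],1],[[0,0,0],[0,0,0],1],[[0,0,0],[0,0,0],1],[[0,0,0],[0,0,0],1],[[0,0,0.0015],[0,0,0],1],[[0,0,0.0015],[0,0,0],1],[[0,0,0],[0,0,0],1]]' --force 115

```text
time_s: 17.95
ee_pos: [463.9, 327.6, 35.9]
eef_rot: [1.328, 2.847, -0.0]
force: [0.3, 0.4, -3.2]
opening: 0.14
```

Run:
```python
from h import *
s=read_state();print(s['ee_pos'],s['force'],s['ft_torque'],s['opening'])
```

```text
[463.89954176 327.60332785  35.89262185] [ 0.34104792  0.40760188 -3.1887606 ] [-0.13362506  0.22174041  0.02937078] 0.13962778707034368
```

The lift shows 3.2 N, so the cup holds all six nuts. Sliding out level and carrying it to the narrow bay.

Request:
play_rows --increments '[[[-0.003,-0.0025,0],[0,0,0],1],[[-0.006,-0.005,0],[0,0,0],1],[[-0.007,-0.006,0],[0,0,0],1],[[-0.008,-0.0067,0],[0,0,0],1],[[-0.008,-0.0067,0],[0,0,0],1],[[-0.008,-0.0067,0],[0,0,0],1],[[-0.008,-0.0067,0],[0,0,0],1],[[-0.008,-0.0067,0],[0,0,0],1],[[-0.008,-0.0067,0],[0,0,0],1],[[-0.005,-0.004,0],[0,0,0],1],[[-0.004,-0.003,0.01],[0,0,0],1],[[0,0,0.02],[0,0,0],1]]'

```text
time_s: 18.95
ee_pos: [388.6, 265.3, 64.9]
eef_rot: [-1.327, -2.845, 0.006]
force: [-0.6, 0.4, -2.7]
opening: 0.143
```

Request:
play_rows --increments '[[[0,0,0.02],[0,0,0],1],[[0,0,0.02],[0,0,0],1],[[0,0,0.02],[0,0,0],1],[[0.004,-0.004,0.01],[0,0,-2],1],[[0.01,-0.008,0],[0,0,-5],1],[[0.016,-0.012,0],[0,0,-5],1],[[0.018,-0.014,0],[0,0,-5],1],[[0.02,-0.017,0],[0,0,-5],1],[[0.02,-0.017,0],[0,0,-5],1],[[0.02,-0.017,0],[0,0,-5],1],[[0.02,-0.017,0],[0,0,-5],1],[[0.018,-0.015,0],[0,0,-3],1]]'

```text
time_s: 19.95
ee_pos: [538.2, 144.9, 136.7]
eef_rot: [2.227, 2.215, 0.001]
force: [0.5, 0.7, -2.2]
opening: 0.139
```

Request:
play_rows --increments '[[[0.01,-0.007,0],[0,0,0],1],[[0,-0.003,-0.01],[0,0,0],1],[[0,0,-0.015],[0,0,0],1],[[0,0,-0.02],[0,0,0],1],[[0,0,-0.02],[0,0,0],1],[[0,0,-0.015],[0,0,0],1],[[0,0,-0.01],[0,0,0],1],[[0,0,-0.006],[0,0,0],1],[[0,0,0],[0,0,0],1]]'

```text
time_s: 20.7
ee_pos: [545.8, 136.2, 38.8]
eef_rot: [-2.219, -2.222, 0.003]
force: [0.3, -0.1, -2.2]
opening: 0.141
```

Run:
```python
from h import *
s=read_state();print(s['ee_pos'],s['force'],s['eef_rot'])
c=cam('scene');d=cam('side')
im=np.zeros((560,800,3),np.uint8)
im[:280,:]=cv2.resize(c['img'][200:340,80:480,::-1],(800,280),interpolation=cv2.INTER_CUBIC)
im[280:,:400]=cv2.resize(d['img'][150:290,250:450,::-1],(400,280),interpolation=cv2.INTER_CUBIC)
cv2.imwrite('pics/t1.png',im)
```

```text
[545.84313047 136.24207975  38.76536606] [ 0.31037066 -0.07941997 -2.16751869] [-2.21934799 -2.22197858  0.00263275]
```

View pics/t1.png

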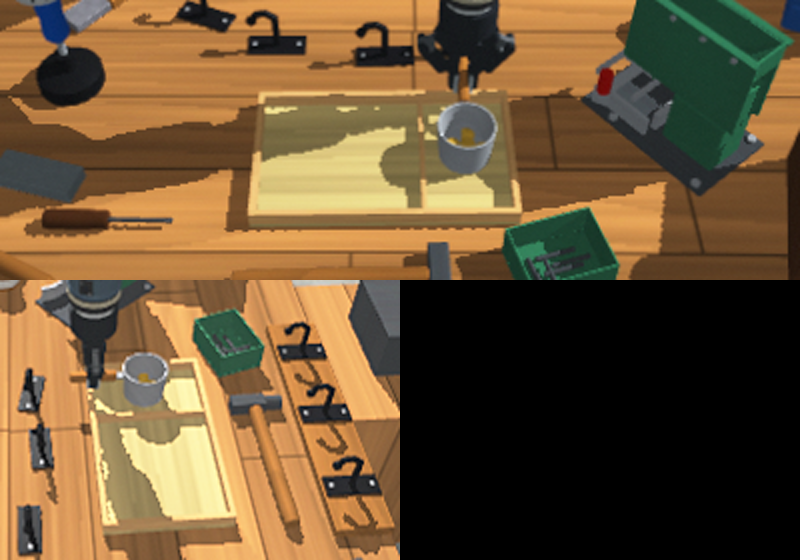

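t1 shows the cup with brass nuts hanging just above the narrow bay, at (467,135), with the shutter shut. Lowering and releasing it.

Request:
play_rows --increments '[[[0,0,-0.003],[0,0,0],1],[[0,0,-0.002],[0,0,0],1],[[0,0,-0.0015],[0,0,0],1],[[0,0,0],[0,0,0],1],[[0,0,0],[0,0,0],0.2],[[0,0,0],[0,0,0],0.2],[[0,0,0],[0,0,0],0.2],[[0,0,0],[0,0,0],0.2],[[0,0,0],[0,0,0],0.2]]'

```text
time_s: 21.55
ee_pos: [547.1, 136.0, 33.4]
eef_rot: [2.221, 2.221, 0.0]
force: [-0.3, -0.2, 0.4]
opening: 0.401
```

Run:
```python
from h import *
s=read_state();print(s['ee_pos'],s['force'],s['opening'],s['joints'].round(2))
```

```text
[547.05850507 136.00281211  33.37132273] [-0.29682687 -0.16390001  0.35920301] 0.40105273994673196 [ 0.24  0.44 -0.26  0.88 -0.    0.24]
```

Request:
play_rows --increments '[[[0,0,0.015],[0,0,0],0.2],[[0,0,0.035],[0,0,0],0.2],[[0,0,0.037],[0,0,0],0.2],[[-0.007,-0.006,0.035],[0,0,0],0.2],[[-0.005,-0.02,0.03],[0,0,0],0.2],[[-0.005,-0.02,0.03],[0,0,0],0.2],[[-0.005,-0.02,0.03],[0,0,0],0.2],[[-0.005,-0.03,0.03],[0,0,0],0.2],[[-0.005,-0.03,0.03],[0,0,0],0.2],[[-0.005,-0.03,0.025],[0,0,0],0.2],[[-0.005,-0.03,0],[0,0,0],0.2],[[-0.005,0,0],[0,0,0],0.2]]'

```text
time_s: 22.55
ee_pos: [500.5, -52.5, 330.4]
eef_rot: [2.222, 2.215, 0.002]
force: [-0.6, 1.1, 0.1]
opening: 0.397
```

```bash
cat > fit.py <<'E'
from h import *
from scipy.optimize import minimize
a=np.linspace(0,np.pi,9)
# curl: arc from (0,60) over to -x, top 73 high, reaching 39 out
cur=np.c_[-17+17*np.cos(a),0*a,55+13*np.sin(a)]
cur[:,2]=np.where(cur[:,2]>=0,cur[:,2],0)
poly=np.vstack([[[0,0,5]],[[0,0,50]],cur])
pl=np.array([[sx*42,sy*18,z] for z in(0,5) for sx in(-1,1) for sy in(-1,1)])
def pose(p,q):
    c,s=np.cos(p[2]),np.sin(p[2]);return q@np.array([[c,s,0],[-s,c,0],[0,0,1]])+[p[0],p[1],0]
def render(c,p,box,F):
    u0,v0,u1,v1=box;m=np.zeros(((v1-v0)*F,(u1-u0)*F),np.uint8)
    f=lambda q:np.round((proj(c,pose(p,q))-[u0,v0]+.5)*F*16).astype(np.int32)
    cv2.fillConvexPoly(m,cv2.convexHull(f(pl)),1,shift=4)
    d=-(c['R'][2]@np.r_[p[:2],30]+c['t'].ravel()[2]);w=max(1,int(round(10*c['mtx'][0,0]/abs(d)*F)))
    cv2.polylines(m,[f(poly).reshape(-1,1,2)],False,1,w,shift=4)
    return m
def fit(cams,p0,F=4):
    data=[]
    for c in cams:
        uv=proj(c,pose(p0,np.vstack([pl,poly])));b=np.r_[uv.min(0)-14,uv.max(0)+14].astype(int)
        b=np.clip(b,0,[560,420,560,420]); 
        im=c['img'][b[1]:b[3],b[0]:b[2]].max(2); t=(im<62).astype(np.uint8)
        data.append((c,b,cv2.resize(t,None,fx=F,fy=F,interpolation=cv2.INTER_NEAREST)))
    def cost(p):
        r=0
        for c,b,t in data:
            m=render(c,p,b,F);r+=1-(m&t).sum()/max(1,(m|t).sum())
        return r
    best=None
    for dx in(-8,0,8):
        for dy in(-8,0,8):
            s=np.array(p0)+[dx,dy,0];sim=np.array([s,s+[6,0,0],s+[0,6,0],s+[0,0,.12]])
            o=minimize(cost,s,method='Nelder-Mead',options=dict(initial_simplex=sim,xatol=.1,fatol=1e-4))
            if best is None or o.fun<best.fun: best=o
    return best.x,best.fun/len(cams)
E
cat > run.py <<'E'
from fit import *
w=cam('wrist','w4');s=cam('scene','s4');np.save('w4.npy',w);np.save('s4.npy',s)
for n,p in enumerate([(426,-258,1.33),(432,-126,1.56),(454,32,1.58),(441,157,1.37)],1):
    for cs in([w,s],[w],[s]):
        x,f=fit(cs,p);print(n,x[:2].round(1),np.degrees(x[2]).round(1),round(f,2))
E
python3 run.py
```

```text
1 [ 372.  -238.3] 67.6 0.16
1 [ 418. -266.] 76.2 1.0
1 [ 372.9 -239.1] 68.5 0.22
2 [ 431.8 -127.5] 90.1 0.2
2 [ 431.3 -127.2] 89.5 0.07
2 [ 430.4 -128.1] 94.9 0.32
3 [453.2  30.5] 92.9 0.13
3 [453.3  31.2] 93.0 0.07
3 [452.7  29.7] 94.5 0.17
4 [440.7 155.6] 79.7 0.15
4 [440.7 156.2] 79.8 0.06
4 [439.8 154.5] 81.9 0.22
```

Hook 1 was knocked to about (372,-238); the other three fit well. Refitting hook 1 with the wrist view, then picking hook 4.

Run:
```python
from fit import *
w=np.load('w4.npy',allow_pickle=True).item();s=np.load('s4.npy',allow_pickle=True).item()
for cs in([w,s],[w],[s]):
    x,f=fit(cs,(372,-238,1.19));print(1,x[:2].round(1),np.degrees(x[2]).round(1),round(f,2))
```

```text
1 [ 372.4 -238.2] 67.6 0.23
1 [ 372.3 -238.1] 67.5 0.08
1 [ 373.  -238.4] 68.6 0.38
```

Request:
play_rows --increments '[[[-0.005,0.017,-0.014],[0,0,-7.1],0.2],[[-0.005,0.017,-0.014],[0,0,-7.1],0.2],[[-0.005,0.017,-0.014],[0,0,-7.1],0.2],[[-0.005,0.017,-0.014],[0,0,-7.1],0.2],[[-0.005,0.017,-0.014],[0,0,-7.1],0.2],[[-0.005,0.017,-0.014],[0,0,-7.1],0.2],[[-0.005,0.017,-0.014],[0,0,-7.1],0.2],[[-0.005,0.017,-0.014],[0,0,-7.1],0.2],[[-0.005,0.017,-0.014],[0,0,-7.1],0.2],[[-0.005,0.017,-0.014],[0,0,-7.1],0.2],[[-0.005,0.018,-0.014],[0,0,-7.1],0.2],[[-0.0045,0.018,-0.014],[0,0,-7.1],0.2]]'

```text
time_s: 23.65
ee_pos: [439.6, 159.3, 159.7]
eef_rot: [-3.139, -0.124, 0.002]
force: [0.0, 0.6, 0.2]
opening: 0.391
```

Request:
play_rows --increments '[[[0,0,0],[0,0,-7],0.2],[[0,0,-0.01],[0,0,-7],0.2],[[0,0,-0.02],[0,0,-1],0.2],[[0,0,-0.02],[0,0,0],0.2],[[0,0,-0.02],[0,0,0],0.2],[[0,0,-0.02],[0,0,0],0.2],[[0,0,-0.02],[0,0,0],0.2],[[0,0,-0.02],[0,0,0],0.2],[[0,0,-0.01],[0,0,0],0.2],[[0,0,-0.006],[0,0,0],0.2],[[0,0,0],[0,0,0],0.2]]'

```text
time_s: 24.57
ee_pos: [439.4, 157.9, 13.4]
eef_rot: [3.128, -0.277, -0.004]
force: [-0.3, -1.0, -0.7]
opening: 0.4
```

Request:
play_rows --increments '[[[0,0,0],[0,0,0],1],[[0,0,0],[0,0,0],1],[[0,0,0],[0,0,0],1],[[0,0,0],[0,0,0],1],[[0,0,0],[0,0,0],1],[[0,0,0.005],[0,0,0],1],[[0,0,0.01],[0,0,0],1],[[0,0,0.01],[0,0,0],1]]' --force 80

```text
time_s: 25.23
ee_pos: [440.2, 157.1, 40.1]
eef_rot: [3.128, -0.28, -0.002]
force: [-0.7, 0.9, -1.4]
opening: 0.098
```

Run:
```python
from h import *
s=read_state();print(s['ee_pos'],s['force'],s['opening'],s['eef_rot'],s['joints'].round(2))
w=cam('wrist','w5')
```

```text
[440.19687024 157.13754877  40.10537938] [-0.7110746   0.92833095 -1.42471465] 0.09783628189589796 [ 3.12841749e+00 -2.79500541e-01 -1.70276817e-03] [ 0.34  0.29 -0.47  0.8  -0.    2.09]
```

Request:
play_rows --increments '[[[0,0,0.025],[0,0,0],1],[[0,0,0.03],[0,0,0],1],[[0.008,-0.005,0.025],[0,0,1],1],[[0.02,-0.012,0],[0,0,1],1],[[0.025,-0.014,0],[0,0,1],1],[[0.028,-0.016,0],[0,0,1],1],[[0.028,-0.016,0],[0,0,1],1],[[0.028,-0.016,0],[0,0,1],1],[[0.028,-0.016,0],[0,0,1],1],[[0.028,-0.016,0],[0,0,1],1],[[0.025,-0.014,0],[0,0,1],1],[[0.02,-0.0115,0],[0,0,1],1]]'

```text
time_s: 26.28
ee_pos: [680.3, 19.4, 119.2]
eef_rot: [3.141, -0.006, -0.0]
force: [0.7, -0.1, -1.2]
opening: 0.097
```

Request:
play_rows --increments '[[[0,0,0],[0,0,0.5],1],[[0,0,-0.015],[0,0,0],1],[[0,0,-0.02],[0,0,0],1],[[0,0,-0.02],[0,0,0],1],[[0,0,-0.02],[0,0,0],1],[[0,0,-0.01],[0,0,0],1],[[0,0,-0.007],[0,0,0],1],[[0,0,-0.004],[0,0,0],1],[[0,0,-0.002],[0,0,0],1],[[0,0,-0.0015],[0,0,0],1],[[0,0,0],[0,0,0],1]]'

```text
time_s: 27.2
ee_pos: [679.3, 21.0, 21.7]
eef_rot: [-3.142, -0.008, -0.002]
force: [-1.0, 0.3, -0.1]
opening: 0.092
```

Run:
```python
from h import *
s=read_state();print(s['ee_pos'],s['force'],s['opening'],s['eef_rot'],s['joints'].round(2))
```

```text
[679.25255522  21.04937102  21.65412024] [-1.02804684  0.32256045 -0.07800726] 0.09226382157407573 [-3.14151523e+00 -8.22698686e-03 -2.42957880e-03] [0.03 0.62 0.05 1.   0.   1.6 ]
```

Request:
play_rows --increments '[[[0,0,0],[0,0,0],0.2],[[0,0,0],[0,0,0],0.2],[[0,0,0],[0,0,0],0.2],[[0,0,0],[0,0,0],0.2],[[0,0,0.015],[0,0,0],0.2],[[0,0,0.035],[0,0,0],0.2],[[0,0,0.04],[0,0,0],0.2],[[-0.015,0,0.03],[0,0,1],0.2],[[-0.03,0.002,0],[0,0,1],0.2],[[-0.035,0.002,0],[0,0,0.7],0.2],[[-0.035,0.002,0],[0,0,0],0.2],[[-0.035,0.002,0],[0,0,0],0.2]]'

```text
time_s: 28.2
ee_pos: [527.2, 29.0, 140.4]
eef_rot: [3.141, 0.082, 0.001]
force: [-0.1, 0.2, 0.4]
opening: 0.397
```

Request:
play_rows --increments '[[[-0.035,0.002,0],[0,0,0],0.2],[[-0.03,0.0015,0],[0,0,0],0.2],[[-0.01,0,-0.01],[0,0,0],0.2],[[0,0,-0.02],[0,0,0],0.2],[[0,0,-0.025],[0,0,0],0.2],[[0,0,-0.025],[0,0,0],0.2],[[0,0,-0.025],[0,0,0],0.2],[[0,0,-0.015],[0,0,0],0.2],[[0,0,-0.0055],[0,0,0],0.2],[[0,0,0],[0,0,0],0.2]]'

```text
time_s: 29.03
ee_pos: [452.9, 32.4, 13.9]
eef_rot: [3.14, 0.082, -0.003]
force: [-1.3, 1.5, -0.3]
opening: 0.403
```

Request:
play_rows --increments '[[[0,0,0],[0,0,0],1],[[0,0,0],[0,0,0],1],[[0,0,0],[0,0,0],1],[[0,0,0],[0,0,0],1],[[0,0,0],[0,0,0],1],[[0,0,0.005],[0,0,0],1],[[0,0,0.01],[0,0,0],1],[[0,0,0.01],[0,0,0],1]]'

```text
time_s: 29.7
ee_pos: [453.3, 32.4, 40.3]
eef_rot: [3.14, 0.082, -0.001]
force: [-0.2, -0.2, -1.7]
opening: 0.095
```

Run:
```python
from fit import *
s=read_state();print(s['ee_pos'],s['force'],s['opening'],s['eef_rot'])
c=cam('scene');d=cam('side')
x,f=fit([c],(678.5,19.5,1.57));print('hook4 (z0 model)',x,f)
s4=np.load('s4.npy',allow_pickle=True).item()
for p in((372,-238,1.18),(431.5,-127.3,1.56)): print(fit([c],p),fit([s4],p))
```

```text
[453.26180746  32.44902377  40.31072299] [-0.15940554 -0.20705775 -1.67897819] 0.0947782444422712 [ 3.14047637e+00  8.22438935e-02 -1.41027872e-03]
hook4 (z0 model) [674.6284194   18.35862075   1.57570836] 0.1511852926947267
(array([ 372.9892776 , -239.15909671,    1.1968566 ]), np.float64(0.38307167235494877)) (array([ 372.9892776 , -239.15909671,    1.1968566 ]), np.float64(0.3768036278686272))
(array([ 432.81047431, -127.42609636,    1.57256511]), np.float64(0.27017889843639953)) (array([ 430.46332066, -128.09867619,    1.65807553]), np.float64(0.3227839238201933))
```

Request:
play_rows --increments '[[[0,0,0.025],[0,0,0],1],[[0,0,0.03],[0,0,0],1],[[0.01,0,0.025],[0,0,-1],1],[[0.025,-0.002,0],[0,0,-1],1],[[0.03,-0.004,0],[0,0,-1],1],[[0.03,-0.004,0],[0,0,0],1],[[0.03,-0.002,0],[0,0,0],1],[[0.02,0,0],[0,0,0],1],[[0,0,-0.015],[0,0,0],1],[[0,0,-0.02],[0,0,0],1],[[0,0,-0.02],[0,0,0],1],[[0,0,-0.02],[0,0,0],1]]'

```text
time_s: 30.8
ee_pos: [598.5, 20.4, 43.4]
eef_rot: [3.142, -0.0, -0.001]
force: [0.3, -0.2, -2.0]
opening: 0.093
```

Request:
play_rows --increments '[[[0,0,-0.01],[0,0,0],1],[[0,0,-0.007],[0,0,0],1],[[0,0,-0.004],[0,0,0],1],[[0,0,-0.002],[0,0,0],1],[[0,0,-0.0015],[0,0,0],1],[[0,0,0],[0,0,0],1],[[0,0,0],[0,0,0],0.2],[[0,0,0],[0,0,0],0.2],[[0,0,0],[0,0,0],0.2],[[0,0,0],[0,0,0],0.2],[[0,0,0.015],[0,0,0],0.2],[[0,0,0.035],[0,0,0],0.2]]'

```text
time_s: 31.8
ee_pos: [595.9, 20.4, 66.9]
eef_rot: [3.141, 0.0, -0.012]
force: [0.7, -0.5, 0.7]
opening: 0.401
```

Request:
play_rows --increments '[[[0,0,0.04],[0,0,0],0.2],[[-0.005,-0.004,0.03],[0,0,0],0.2],[[-0.02,-0.018,0],[0,0,0],0.2],[[-0.026,-0.023,0],[0,0,0],0.2],[[-0.026,-0.023,0],[0,0,0],0.2],[[-0.026,-0.023,0],[0,0,0],0.2],[[-0.026,-0.023,0],[0,0,0],0.2],[[-0.024,-0.02,0],[0,0,0],0.2],[[-0.014,-0.0125,0],[0,0,0],0.2],[[0,0,-0.01],[0,0,0],0.2],[[0,0,-0.02],[0,0,0],0.2],[[0,0,-0.025],[0,0,0],0.2]]'

```text
time_s: 32.8
ee_pos: [432.8, -126.9, 86.2]
eef_rot: [3.14, -0.002, 0.006]
force: [1.2, 0.1, 0.3]
opening: 0.401
```

Request:
play_rows --increments '[[[0,0,-0.025],[0,0,0],0.2],[[0,0,-0.025],[0,0,0],0.2],[[0,0,-0.015],[0,0,0],0.2],[[0,0,-0.0055],[0,0,0],0.2],[[0,0,0],[0,0,0],0.2],[[0,0,0],[0,0,0],1],[[0,0,0],[0,0,0],1],[[0,0,0],[0,0,0],1],[[0,0,0],[0,0,0],1],[[0,0,0],[0,0,0],1],[[0,0,0.01],[0,0,0],1],[[0,0,0.015],[0,0,0],1]]'

```text
time_s: 33.8
ee_pos: [430.9, -125.8, 39.7]
eef_rot: [-3.141, -0.0, 0.003]
force: [-0.7, 0.3, -1.4]
opening: 0.094
```

Run:
```python
from fit import *
s=read_state();print(s['ee_pos'],s['force'],s['opening'],s['eef_rot'])
c=cam('scene')
for p in((678.5,19.5,1.57),(598.5,19,1.57),(372,-238,1.18)): print(fit([c],p))
```

```text
[ 430.94917943 -125.78921894   39.68743358] [-0.68406208  0.34761226 -1.37776158] 0.09358703264367095 [-3.14115761e+00 -4.50320577e-05  2.54485731e-03]
(array([674.64619869,  18.15282812,   1.57813753]), np.float64(0.4553508976451387))
(array([593.16276884,  17.37941122,   1.57417597]), np.float64(0.3574168135171556))
(array([ 373.40725021, -239.19419602,    1.18203351]), np.float64(0.5686123665737091))
```

Request:
play_rows --increments '[[[0,0,0.025],[0,0,0],1],[[0,0,0.03],[0,0,0],1],[[0.0085,0,0.025],[0,0,0],1],[[0.025,0.004,0],[0,0,0],1],[[0.03,0.006,0],[0,0,0],1],[[0.03,0.006,0],[0,0,0],1],[[0.03,0.006,0],[0,0,0],1],[[0.03,0.006,0],[0,0,0],1],[[0.03,0.006,0],[0,0,0],1],[[0.03,0.006,0],[0,0,0],1],[[0.025,0.0045,0],[0,0,0],1],[[0.01,0.002,0],[0,0,0],1]]'

```text
time_s: 34.85
ee_pos: [683.4, -78.7, 119.0]
eef_rot: [-3.142, -0.001, -0.002]
force: [-1.2, -0.3, -1.6]
opening: 0.097
```

Request:
play_rows --increments '[[[0,0,0],[0,0,0],1],[[0,0,-0.015],[0,0,0],1],[[0,0,-0.02],[0,0,0],1],[[0,0,-0.02],[0,0,0],1],[[0,0,-0.02],[0,0,0],1],[[0,0,-0.01],[0,0,0],1],[[0,0,-0.007],[0,0,0],1],[[0,0,-0.004],[0,0,0],1],[[0,0,-0.002],[0,0,0],1],[[0,0,-0.0015],[0,0,0],1],[[0,0,0],[0,0,0],1]]'

```text
time_s: 35.77
ee_pos: [680.5, -79.6, 22.1]
eef_rot: [3.141, -0.0, 0.002]
force: [-2.6, 0.0, 2.9]
opening: 0.093
```

Request:
play_rows --increments '[[[0,0,0],[0,0,0],0.2],[[0,0,0],[0,0,0],0.2],[[0,0,0],[0,0,0],0.2],[[0,0,0],[0,0,0],0.2],[[0,0,0.015],[0,0,0],0.2],[[0,0,0.035],[0,0,0],0.2],[[0,0,0.04],[0,0,0],0.2],[[-0.01,0,0.03],[0,0,0],0.2],[[-0.025,-0.013,0],[0,0,-2],0.2],[[-0.03,-0.015,0],[0,0,-2],0.2],[[-0.035,-0.018,0],[0,0,-2],0.2],[[-0.035,-0.018,0],[0,0,-2],0.2]]'

```text
time_s: 36.77
ee_pos: [544.0, -143.8, 140.3]
eef_rot: [3.134, -0.22, 0.001]
force: [0.7, -0.8, 0.2]
opening: 0.399
```

Run:
```python
from fit import *
w=cam('wrist','w6');s=cam('scene')
for cs in([w,s],[w],[s]): 
    x,f=fit(cs,(372.3,-238.1,1.18));print(x[:2].round(1),np.degrees(x[2]).round(1),f)
print(read_state()['ee_pos'])
```

```text
[ 372.7 -238.2] 70.4 0.6322783851284812
[ 375.5 -243.1] 82.4 0.5334407793934839
[ 372.7 -237.1] 70.3 0.7280242955964231
[ 539.93034951 -145.01070404  140.45912305]
```

Run:
```python
from h import *
S=np.load('scene0.npy',allow_pickle=True).item();D=np.load('side0.npy',allow_pickle=True).item()
print(at(S,[[165,176],[115,212]],10).round(),at(D,[[194.4,334.8]],10).round())
```

```text
[[ 240. -309.   10.]
 [ 399. -433.   10.]] [[ 244. -312.   10.]]
```

Request:
play_rows --increments '[[[-0.012,-0.007,0],[0,0,-2],0.2],[[-0.025,-0.014,0],[0,0,-2],0.2],[[-0.03,-0.016,0],[0,0,-2],0.2],[[-0.03,-0.016,0],[0,0,-2],0.2],[[-0.03,-0.016,0],[0,0,-2],0.2],[[-0.025,-0.013,0],[0,0,-2],0.2],[[-0.0205,-0.011,0],[0,0,-2.5],0.2],[[0,0,-0.01],[0,0,0],0.2],[[0,0,-0.015],[0,0,0],0.2],[[0,0,0],[0,0,0],0.2]]'

```text
time_s: 37.7
ee_pos: [371.9, -236.4, 113.8]
eef_rot: [-3.08, 0.616, 0.003]
force: [-1.7, 0.2, -0.0]
opening: 0.403
```

Run:
```python
from h import *
print(read_state()['ee_pos'],read_state()['joints'].round(2))
w=cam('wrist','w7');d=cam('side','d7')
im=np.zeros((420,800,3),np.uint8);im[:,:560]=w['img'][:,:,::-1];im[:240,560:]=d['img'][230:390,180:340,::-1].repeat(1,0)[:160].repeat(1,1) if 0 else cv2.resize(d['img'][230:390,180:340,::-1],(240,240))
cv2.imwrite('pics/w7c.png',im)
```

```text
[ 371.85426513 -236.44410669  113.81035011] [-0.57  0.17 -0.42  0.98  0.    1.4 ]
```

View pics/w7c.png

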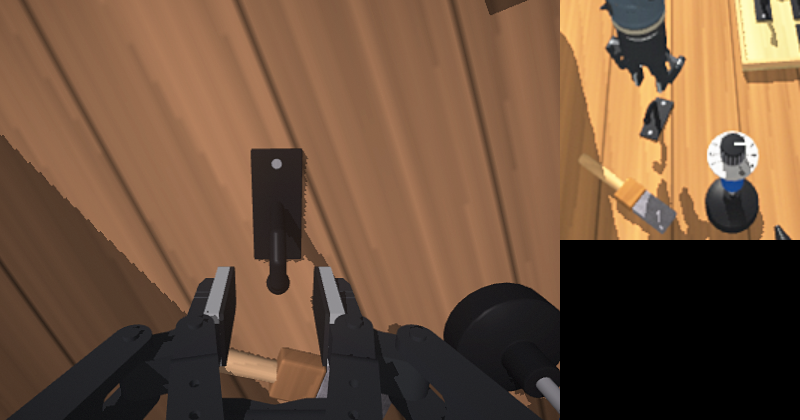

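w7c shows hook 1 centred and aligned between the open fingers, with the brush well clear. Descending and gripping.

Request:
play_rows --increments '[[[0,0,-0.02],[0,0,0],0.2],[[0,0,-0.025],[0,0,0],0.2],[[0,0,-0.025],[0,0,0],0.2],[[0,0,-0.015],[0,0,0],0.2],[[0,0,-0.01],[0,0,0],0.2],[[0,0,-0.0055],[0,0,0],0.2],[[0,0,0],[0,0,0],1],[[0,0,0],[0,0,0],1],[[0,0,0],[0,0,0],1],[[0,0,0],[0,0,0],1],[[0,0,0],[0,0,0],1],[[0,0,0.005],[0,0,0],1]]'

```text
time_s: 38.8
ee_pos: [372.5, -236.4, 19.8]
eef_rot: [-3.081, 0.613, 0.001]
force: [0.0, -0.2, -1.4]
opening: 0.092
```

Request:
play_rows --increments '[[[0,0,0.025],[0,0,0],1],[[0,0,0.03],[0,0,0],1],[[0,0,0.025],[0,0,0],1],[[0.01,0.007,0.02],[0,0,2.5],1],[[0.022,0.015,0],[0,0,2.5],1],[[0.028,0.019,0],[0,0,2.5],1],[[0.028,0.019,0],[0,0,2.5],1],[[0.028,0.019,0],[0,0,2.5],1],[[0.028,0.019,0],[0,0,2.5],1],[[0.028,0.019,0],[0,0,2.5],1],[[0.028,0.019,0],[0,0,2.5],1],[[0.027,0.02,0],[0,0,2.5],1]]'

```text
time_s: 39.8
ee_pos: [600.9, -79.4, 120.3]
eef_rot: [3.141, 0.003, 0.0]
force: [1.4, -1.4, -0.7]
opening: 0.092
```

Request:
play_rows --increments '[[[0,0,0],[0,0,0],1],[[0,0,-0.015],[0,0,0],1],[[0,0,-0.025],[0,0,0],1],[[0,0,-0.025],[0,0,0],1],[[0,0,-0.01],[0,0,0],1],[[0,0,0],[0,0,0],1]]'

```text
time_s: 40.3
ee_pos: [597.7, -80.3, 42.6]
eef_rot: [-3.141, 0.0, 0.008]
force: [-1.2, -0.5, -1.6]
opening: 0.094
```

Run:
```python
from h import *
s=read_state();print(s['ee_pos'],s['force'],s['opening'],s['eef_rot'])
```

```text
[597.72160515 -80.32076616  42.63943652] [-1.15612979 -0.54319085 -1.62552224] 0.09379719812575377 [-3.14100115e+00  1.58749458e-04  7.54592800e-03]
```

Request:
play_rows --increments '[[[0,0,-0.01],[0,0,0],1],[[0,0,-0.007],[0,0,0],1],[[0,0,-0.004],[0,0,0],1],[[0,0,-0.002],[0,0,0],1],[[0,0,-0.0015],[0,0,0],1],[[0,0,0],[0,0,0],1],[[0,0,0],[0,0,0],0.2],[[0,0,0],[0,0,0],0.2],[[0,0,0],[0,0,0],0.2],[[0,0,0],[0,0,0],0.2],[[0,0,0.015],[0,0,0],0.2],[[0,0,0.035],[0,0,0],0.2]]'

```text
time_s: 41.3
ee_pos: [596.8, -80.1, 66.8]
eef_rot: [-3.141, -0.0, 0.012]
force: [0.0, 0.1, -0.1]
opening: 0.403
```

Request:
play_rows --increments '[[[0,0,0.04],[0,0,0],-0.2],[[-0.006,-0.015,0.04],[0,0,0],-0.2],[[-0.008,-0.025,0.04],[0,0,0],-0.2],[[-0.01,-0.03,0.04],[0,0,0],-0.2],[[-0.01,-0.03,0.04],[0,0,0],-0.2],[[-0.01,-0.03,0.04],[0,0,0],-0.2],[[-0.01,-0.03,0.03],[0,0,0],-0.2],[[-0.01,-0.02,0],[0,0,0],-0.2],[[0,0,0],[0,0,0],-0.2]]'

```text
time_s: 42.05
ee_pos: [542.1, -242.6, 312.5]
eef_rot: [3.139, -0.005, 0.004]
force: [0.2, -0.2, -0.7]
opening: 0.598
```

Run:
```python
from h import *
s=read_state();print(s['ee_pos'])
c=cam('wrist','w8');np.save('w8.npy',c)
for P in((504,-408,228),(504,-408,194)): print(proj(c,P))
D=np.load('side0.npy',allow_pickle=True).item();print(proj(D,(504,-408,211)))
```

```text
[ 542.07758872 -242.63672365  312.53765263]
[[228.90978433 407.7284816 ]]
[[233.05442031 376.72799427]]
[[295.2213305  328.19050394]]
```

Request:
play_rows --increments '[[[-0.004,-0.01,0.006],[0,0,0],-0.2],[[-0.004,-0.018,0.006],[0,0,0],-0.2],[[-0.004,-0.018,0.006],[0,0,0],-0.2],[[-0.004,-0.018,0],[0,0,0],-0.2],[[-0.004,-0.018,0],[0,0,0],-0.2],[[-0.004,-0.018,0],[0,0,0],-0.2],[[-0.004,-0.018,0],[0,0,0],-0.2],[[-0.004,-0.018,0],[0,0,0],-0.2],[[-0.004,-0.018,0],[0,0,0],-0.2],[[-0.002,-0.018,0],[0,0,0],-0.2],[[0,-0.015,0],[0,0,0],-0.2],[[0,0,0],[0,0,0],-0.2]]'

```text
time_s: 43.1
ee_pos: [504.8, -427.8, 327.0]
eef_rot: [-3.141, 0.001, 0.003]
force: [0.6, -0.0, -0.3]
opening: 0.6
```

Run:
```python
from h import *
s=read_state();print(s['ee_pos'],s['joints'].round(2))
c=cam('wrist','w9');np.save('w9.npy',c)
print(proj(c,[(504,-408,228),(504,-408,194)]))
u=proj(c,(504,-408,205))[0].astype(int);x0,y0=max(u[0]-110,0),max(u[1]-90,0)
print(x0,y0);a=cv2.resize(c['img'][y0:y0+180,x0:x0+220,::-1],None,fx=3,fy=3,interpolation=cv2.INTER_CUBIC);cv2.imwrite('pics/w9c.png',a)
```

```text
[ 504.76797268 -427.78105076  327.02959682] [-0.7   0.5   0.62  1.7  -0.    0.87]
[[274.16749426 183.92708089]
 [274.19908197 172.68231585]]
164 86
```

View pics/w9c.png

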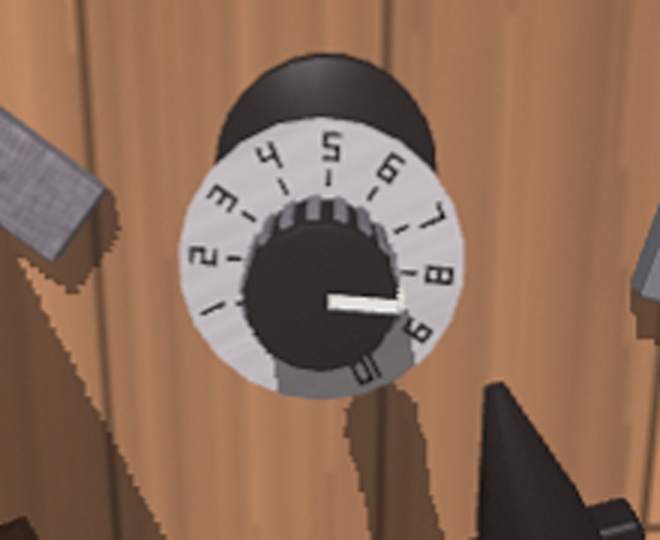

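w9c shows the dial clearly, with its numbers increasing clockwise. The white pointer at crop (402,305) is at number 8, so number 3 is five clicks (150°) counter-clockwise.

Run:
```python
from h import *
c=np.load('w9.npy',allow_pickle=True).item()
print(at(c,np.array([[321,265]])/3+[164,86],194),at(c,np.array([[320,297]])/3+[164,86],228),read_state()['ee_pos'])
```

```text
[[ 501.52862571 -409.29889748  194.        ]] [[ 501.60669144 -408.75331972  228.        ]] [ 504.89814416 -426.52421549  327.20956785]
```

Request:
play_rows --increments '[[[-0.002,0.008,0],[0,0,0],-0.2],[[-0.001,0.01,-0.01],[0,0,0],-0.2],[[0,0,-0.02],[0,0,0],-0.2],[[0,0,-0.02],[0,0,0],-0.2],[[0,0,-0.02],[0,0,0],-0.2],[[0,0,-0.015],[0,0,0],-0.2],[[0,0,0],[0,0,0],-0.2],[[0,0,0],[0,0,0],-0.2]]'

```text
time_s: 43.82
ee_pos: [501.7, -406.3, 243.6]
eef_rot: [-3.141, -0.002, 0.002]
force: [0.1, -0.0, 0.6]
opening: 0.599
```

Run:
```python
from h import *
s=read_state();print(s['ee_pos'],s['force'])
```

```text
[ 501.72222033 -406.26527719  243.59510688] [ 0.06441487 -0.00405123  0.59066867]
```

Request:
play_rows --increments '[[[0,-0.0027,-0.005],[0,0,0],-0.2],[[0,0,-0.01],[0,0,0],-0.2],[[0,0,-0.012],[0,0,0],-0.2],[[0,0,-0.01],[0,0,0],-0.2],[[0,0,-0.003],[0,0,0],-0.2],[[0,0,0],[0,0,0],-0.2],[[0,0,0],[0,0,0],1],[[0,0,0],[0,0,0],1],[[0,0,0],[0,0,0],1],[[0,0,0],[0,0,0],1]]' --force 50

```text
time_s: 44.65
ee_pos: [502.1, -410.9, 204.2]
eef_rot: [3.141, 0.0, 0.001]
force: [0.8, -0.4, 3.2]
opening: 0.402
```

Run:
```python
from h import *
s=read_state();print(s['ee_pos'],s['force'],s['ft_torque'],s['opening'],s['eef_rot'],s['joints'].round(2))
```

```text
[ 502.14988397 -410.88135264  204.17778815] [ 0.82822002 -0.35648111  3.1708458 ] [ 0.10555489  0.0469189  -0.05734481] 0.4021278399705784 [3.14094565e+00 4.95010782e-05 1.31747613e-03] [-0.69  0.46  0.25  1.36  0.    0.88]
```

Request:
play_rows --increments '[[[0,0.001,0],[0,0,3],1],[[0,0,0],[0,0,6],1],[[0,0,0],[0,0,6],1],[[0,0,0],[0,0,6],1],[[0,0,0],[0,0,6],1],[[0,0,0],[0,0,6],1],[[0,0,0],[0,0,6],1],[[0,0,0],[0,0,6],1],[[0,0,0],[0,0,6],1],[[0,0,0],[0,0,6],1],[[0,0,0],[0,0,6],1],[[0,0,0],[0,0,6],1]]'

```text
time_s: 45.65
ee_pos: [503.1, -410.0, 204.2]
eef_rot: [2.582, 1.785, 0.002]
force: [4.2, 0.7, 0.6]
opening: 0.4
```

Request:
play_rows --increments '[[[0,0,0],[0,0,6],1],[[0,0,0],[0,0,6],1],[[0,0,0],[0,0,6],1],[[0,0,0],[0,0,6],1],[[0,0,0],[0,0,6],1],[[0,0,0],[0,0,6],1],[[0,0,0],[0,0,6],1],[[0,0,0],[0,0,6],1],[[0,0,0],[0,0,6],1],[[0,0,0],[0,0,6],1],[[0,0,0],[0,0,6],1],[[0,0,0],[0,0,6],1]]'

```text
time_s: 46.65
ee_pos: [502.8, -408.7, 204.2]
eef_rot: [1.039, 2.963, 0.003]
force: [3.0, 5.2, 2.9]
opening: 0.402
```

Request:
play_rows --increments '[[[0,0,0],[0,0,5],1],[[0,0,0],[0,0,3],1],[[0,0,0],[0,0,1],1],[[0,0,0],[0,0,0],1],[[0,0,0],[0,0,0],1]]'

```text
time_s: 47.07
ee_pos: [502.6, -408.7, 204.2]
eef_rot: [0.811, 3.034, 0.002]
force: [3.2, 4.2, 4.2]
opening: 0.4
```

Run:
```python
from h import *
s=read_state();r=s['eef_rot'];print(s['ee_pos'],s['force'],s['ft_torque'],s['opening'],np.degrees(2*np.arctan2(r[1],r[0])),s['joints'].round(2))
```

```text
[ 502.62443664 -408.69931966  204.18950767] [3.17132989 4.22227485 4.19347444] [ 1.23593347 -0.16668561  0.01099363] 0.40012893191214466 150.06795170090123 [-0.68  0.46  0.25  1.36  0.   -1.73]
```

Request:
play_rows --increments '[[[0,0,0],[0,0,0],-0.2],[[0,0,0],[0,0,0],-0.2],[[0,0,0],[0,0,0],-0.2],[[0,0,0],[0,0,0],-0.2],[[0,0,0.01],[0,0,0],-0.2],[[0,0,0.02],[0,0,0],-0.2],[[0,0,0.02],[0,0,0],-0.2],[[0,0,0.025],[0,0,0],-0.2],[[0.004,0.008,0.025],[0,0,0],-0.2],[[0.005,0.008,0.02],[0,0,0],-0.2],[[0,0,0],[0,0,0],-0.2],[[0,0,0],[0,0,0],-0.2]]'

```text
time_s: 48.07
ee_pos: [511.4, -393.8, 325.1]
eef_rot: [0.812, 3.032, -0.002]
force: [0.6, 0.5, -1.1]
opening: 0.595
```

Run:
```python
from h import *
c=cam('wrist','w10');np.save('w10.npy',c);s=cam('scene','s10');d=cam('side')
O,X,Y=proj(c,[(502,-409,205),(522,-409,205),(502,-389,205)])
# rectify to previous view: x right, +y up, 4 px/mm
g=np.array([[502+dx,-409+dy,z] for z in(228,) for dx,dy in((-45,45),(45,45),(45,-45),(-45,-45))],float)
H=lambda z:cv2.getPerspectiveTransform(proj(c,np.c_[g[:,:2],np.full(4,z)]).astype(np.float32),np.float32([[0,0],[300,0],[300,300],[0,300]]))
A=cv2.warpPerspective(c['img'],H(194),(300,300),flags=cv2.INTER_CUBIC);B=cv2.warpPerspective(c['img'],H(228),(300,300),flags=cv2.INTER_CUBIC)
im=np.zeros((600,800,3),np.uint8);im[:300,:300]=A[:,:,::-1];im[:300,300:600]=B[:,:,::-1]
im[300:,:600]=cv2.resize(s['img'][190:330,150:430,::-1],(600,300),interpolation=cv2.INTER_CUBIC)
im[300:540,600:]=cv2.resize(d['img'][170:290,280:380,::-1],(200,240),interpolation=cv2.INTER_CUBIC)
cv2.imwrite('pics/fin.png',im)
```

```text
(no output)
```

View pics/fin.png

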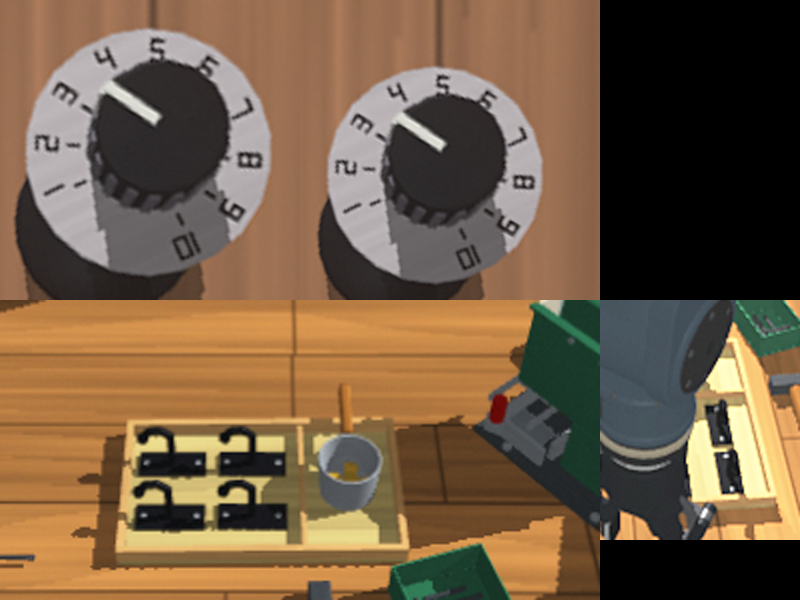

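The last picture shows the pointer on number 3, four hooks flat in the wide bay, the upright cup with its nuts in the narrow bay, and the shutter shut. The gripper touches nothing, so I'm handing in.

Run:
```python
from h import *
s=read_state();print(s['time_s'],s['force'],np.abs(s['qd']).max());print(job_done())
```

```text
48.2167 [-1.0544956  -0.71725421 -0.29262318] 0.006651264214491004
the job is handed in; nothing more can be done
None
```

The coat-hook job is set out and handed in at 48 s of the 210 s allowed; the hand-in reports no verdict, so success rests on my own checks.

- **Cup and nuts:** I stood the cup in the cradle and pulled the shutter 52 mm open. After a 1.5 s wait I pushed it back to within 0.2 mm of its starting point. On lifting, the cup weighed about 3.2 N, which fits six nuts plus the cup (2.9 N expected). It then went into the narrow bay.
- **Hooks:** All four were on the bench. Hook 1 was knocked to about (372, -238) mm during the run, so I located it again before picking it up. They stand in a 2 × 2 block in the wide bay rather than in one row.
- **Sleeve:** It started at number 8, so I turned it 150° counter-clockwise to number 3. The pointer now reads about 3° from the number 3 mark, inside the 7° tolerance.

The last picture shows the shutter shut, the cup upright with brass visible, all four hooks in the wide bay with plates that look flat, and the gripper clear of everything.

I did not count the nuts one by one, and I judged the flatness of the hook plates by eye. I took no final picture of the jar, brush, chisel and whetstone, but no move came near them. The fitting program's later fits of the placed hooks and hook 1 from the scene camera were poor, most likely because the arm blocked part of the view.

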